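Set the eccentric guide of a slide-loading ramp with a sliding gauge

TASK

Press the thumb catch of the slide-loading ramp so that its clear hood springs open by itself, keeping clear of the hood, then take the setting gauge from its tray and lay it in the carrier track against the lower rail, pushed up to the end stop with its grip end at the open end of the track, and let go. Turn the hexagon of the eccentric clockwise until you feel its bush just nip the gauge, without forcing it. Then, without lifting it, draw the gauge out along the rail past the bush: it should slide out with a light drag at most and no noticeable play (ease the hexagon back a touch if it sticks), and finally lay the gauge flat back in its tray, leaving the setting as it is and the hood open.

Things in the scene. Friction and masses are not known exactly. Their poses are not given: they have to be found in the camera images.
- deck: sloping aluminium plate of the loading ramp, 200 x 240 mm, rising at 30 degrees to the robot's left. Origin: on its surface at the foot of the eccentric bolt's axis. x up the slope, y along the track to its end stop (roughly towards the robot), z square to the deck, leaning right. It spans x -125 to 75, y -160 to 80 mm; a belt cover 26 mm high stands at x 47 to 73, y -152 to -64 mm
- catch (a joint): spring-loaded rocker catch that holds the hood shut (rad): 0 at rest, 0.3 fully pressed; the hood is let go at about 0.16 rad. The black ribbed paddle is 30 mm wide and 38 mm long; a steel hook stands at its upper end, 18 mm above it and pressing its middle takes about 2 N at first and 3.5 N at the end
- catch_pad (a point): middle of the paddle's top face, 24 mm above the deck at deck x -110, y +10 mm; press it square to the deck (along -z of the deck), about 5 to 7 mm; it meets its stop at 8 mm
- hood (a joint): clear hood over the guide, 124 mm long (x), 100 mm wide (y), its top 53 mm above the deck, hinged along its upper edge at deck x 62 mm; 0 shut, 2.0 rad fully open. A spring throws it open in under a second when the catch is pressed and keeps it open, standing up beyond the track. Shut, it spans deck x -62 to 62 and y -40 to 60 mm
- hood_edge (a point): middle of the hood's front top edge (the edge that swings up)
- eccentric (a joint): angle a of the eccentric bolt (rad), clockwise from above; 0 = bush furthest up the slope (track widest). 0.15 Nm turns it and it stays as left. Starts at 0 to 0.4; meets the gauge at 1.1 to 1.55, as the rail happens to be clamped. Even resistance before; then it climbs by about 0.1 Nm (15 N of nip) per 0.03 rad. Turned back 0.04 to 0.06 rad from a firm nip, the gauge is free (drag below 10 N)
- hex_top (a point): centre of the hexagon's top, on the bolt's axis. Steel hexagon, 24 mm across flats, from 16 to 42 mm above the deck. At angle 0 two of its flats face up and down the slope (+x and -x of the deck); the hexagon turns with the bolt. Below it a washer 13.5 mm in radius, 12 to 16 mm above the deck
- bush_center (a point): centre of the plain brass bush under the hexagon, fixed to the bolt: radius 18 mm, 2 to 12 mm above the deck, its centre 8 mm off the bolt's axis, at deck x = 8 cos a, y = -8 sin a mm. The gap of the track is the x of this point in the frame of rail_stop, less 18 mm
- rail_stop (a point): where the lower rail's guiding face meets the end stop, at deck level (axes as the deck's; gauge on the +x side, stop at +y). The steel rail, 12 mm wide, 10 mm high, runs from here 195 mm to -y at deck x -46 mm, give or take 1.5 mm as clamped; the end stop, at the end nearer the robot, is 10 mm high and 46 mm wide. The track is open at its far (-y) end
- gauge: steel setting gauge: flat bar 30 mm wide (x), 110 mm long (y), 10 mm thick, with an upright grip fin. About 0.1 to 0.2 kg. Origin: centre of the underside, z up. In the track, home: its x and y point as the deck's, its +y end against the end stop, its -x side against the rail, so that its origin lies at x 15, y -55, z 0 mm of rail_stop
- gauge_grip (a point): middle of the gauge's grip fin, 28 mm above its underside, 42 mm from the bar's middle towards -y. The fin is 12 mm thick (along y), 26 mm wide (along x) and rises from 10 to 40 mm above the underside
- gauge_tray: shallow grey tray for the gauge, 84 (x) x 160 (y) x 18 mm, open above, walls and floor 4 mm, fixed. Origin: centre of the underside; the gauge lies in it along y, on the floor, its fin towards -y
- slide_box: bystander: closed slide box, 92 x 167 x 34 mm, origin under its centre
- petri_dish: bystander: Petri dish 64 mm across, 14 mm high
- oil_bottle: bystander: small bottle 30 mm across, 62 mm high
- objective_can: bystander: objective canister 38 mm across, 60 mm high
- tip_box: bystander: pipette tip box 122 x 86 x 62 mm
- wrench: bystander: spanner 150 mm long, lying flat
- well_plate: bystander: 24-well plate 86 x 128 x 15 mm
Not all that is in view belongs to the job. What is shaped like the gauge_tray but orange or yellow is not meant.

How it is judged:
By the outcome, as a careful person would: the job done as asked, in the order asked, and still so for the second after the job is handed in, with the robot touching nothing.
It also fails if it takes over 72 s, if anything falls off the work surface, if the arm or the gripper's body presses on something with over 40 N, if the wrist force passes 120 N, or if a joint passes its speed limit or range.

ROBOT

A 7-joint arm with a two-finger parallel gripper is mounted at the origin on the work surface. World frame = base frame: x ahead of the robot, y to its left, z up, the work surface at z = 0. Lengths are in mm, angles in rad, forces in N, time in s.
With the tool pointing down it reaches from about 400 to 925 mm from the base axis. Payload 4.1 kg.
Tool frame: the origin (TCP) lies midway between the tips of the shut fingers; the grasp point (between the pads) lies 19 mm behind it (manip.grip_point_offset is the distance from the TCP to the grasp point, in mm); z points along the fingers, y is the line along which they close (so a half turn about z gives the same grasp; the last joint's range is limited). The gripper opens to 85 mm and grips with 20 to 120 N. Pads are 22 mm wide; open, the fingers measure 114 mm over their backs; the gripper's body (76 mm by 85 mm) begins 54 mm behind the grasp point. The pads swing forward as they close: fully open they stand 13 mm farther back than shut.
Start: joints at [-1.419, 0.398, 0.045, 1.537, -0.019, 1.207, -0.051], TCP at [161.293, 629.705, 231.347] pointing down, gripper open.
Joint ranges: [-2.82, 2.82], [-0.49, 2.23], [-1.37, 1.46], [0, 2.46], [-1.36, 4.5], [0.23, 2], [-2.94, 2.94]. Speed limits (rad/s): [2.57, 2.57, 3.14, 3.14, 3.14, 3.14, 3.14].

INTERFACE

Orientations are given as a unit quaternion [w, x, y, z].
In Python, from bench import sense, viewer, workorder, manip gives the robot as it stands. The module is installed in compiled form; this text tells all that it offers.
- The arm moves only by the tool send_rows, never from a script. Its argument "targets" is a list of rows, each a list of 3 entries, a list of its own where there are three numbers: the opening, from 0 (shut) to 1 (fully open), then the shift along the tool's x, y, z in units of 0.05 m (1.0 is 0.05 m), then the turn, a rotation vector about the tool's x, y, z in units of 0.15 rad (1.0 is 0.15 rad). In form: [[gripper, [dx, dy, dz], [ax, ay, az]], ...]. A call has 1 to 20 rows; each row shifts and turns the commanded pose from where the row before left it, along the tool's axes as they then stand; what a row does not reach is not made up. A row lasts 1/10 s, in which the tool goes at most 50 mm and 8.59 degrees, less where a joint would pass 70% of its speed; a pose out of reach is approached as far as the arm can. A call with a number of a shift or a turn outside -1 to 1 is refused whole. A call with a gripper value outside its range is refused whole. The fingers move at their own pace and stop on an object; "squeeze" is the grip in N (left out, the last holds). Time passes only in rows, so rows that do not move let the fingers close. It gives the time, the measured TCP pose, the force, the opening and the grip force at its end, in the units of the state.
- sense(): the state, without advancing time (a new reading comes with each control period).
- viewer.capture(name): name is "scene" or "top" or "wrist"; returns a dict with "img" (384x512x3 uint8, blue, green, red), "camera_matrix" (3x3 intrinsics, pixels), "xyz" and "rotation" of the camera in the world. Camera axes: x right, y up, looking along -z (the intrinsics and any distortion apply to the point x, -y, -z); pixel columns grow to the right and rows downward; lengths in mm; the calibration is good to about 2 mm. A picture is of the moment at which its call begins. There is no depth.
- workorder.close_job(): hands the job in; it is judged then, once.
The state is a dict: "time_s": time; "q": joint angles; "joint_vel": joint speeds; "joint_torque": joint torques, N m; "position": TCP position; "tcp_rot": TCP orientation; "ft_force": force on the tool from outside, world axes, zero at the start; "torque": the same for the moment, N m; "grip_width": finger opening in mm; "finger_force": force on a finger pad.
Only numpy, scipy, OpenCV 4.12 (cv2) and the standard library are available. Lean on these libraries where they do the work, as an engineer would, in place of code of your own. Each camera call takes 0.05 s, during which the arm holds its last target. There are 200 camera calls.

## Working session

There is one attempt and no reset: what is moved stays moved. The work goes in short steps, Python scripts to look and compute and a tool call to move; the robot and the scene stay as the last step left them, time stands still between calls to the robot, and variables do not carry over. Pictures are saved under pics/ and viewed, at most 10 in all, crops included, and the job is handed in when it is done.

Besides the shell and the picture viewer there is one more tool, called after "Request:" by a JSON object that holds its "api" and its "payload". send_rows: Moves the arm, as the interface text tells. Shifts and turns lie within -1 to 1; 1 stands for 0.05 m of shift or 0.15 rad of turn. Its arguments: {"type":"object","properties":{"targets":{"type":"array","items":{"type":"array"}},"squeeze":{"type":"number"}},"required":["targets"]}

```bash
mkdir -p pics
python3 - <<'E'
from bench import sense, viewer, manip
import cv2, numpy as np
s=sense()
for k in s: print(k, np.round(s[k],3))
print(manip.grip_point_offset)
ims=[]
for n in ["scene","top","wrist"]:
    c=viewer.capture(n); np.savez(f'pics/{n}0.npz',**c); cv2.imwrite(f'pics/{n}0.png',c['img'])
    print(n,np.round(c['camera_matrix'],1).tolist(),np.round(c['xyz'],1),np.round(c['rotation'],3).tolist(), [k for k in c])
for n in ["scene","top"]:
    im=cv2.imread(f'pics/{n}0.png'); cv2.imwrite(f'pics/{n}0b.png',cv2.resize(im,(800,600),interpolation=cv2.INTER_CUBIC))
E
```

```text
time_s 0.0
q [-1.419  0.399  0.045  1.538 -0.019  1.207 -0.051]
joint_vel [ 0.001  0.    -0.001 -0.001 -0.001 -0.001 -0.   ]
joint_torque [-0.0000e+00 -4.7513e+01  1.3650e+00 -2.5422e+01  1.2000e-02  1.0000e-02
 -0.0000e+00]
position [161.155 629.035 230.224]
tcp_rot [-0.     0.125  0.992 -0.001]
ft_force [-0.13   0.125 -0.364]
torque [ 0.038 -0.012  0.045]
finger_force 0.0
grip_width 85.486
18.700000000000003
scene [[363.1, 0.0, 251.6], [0.0, 363.1, 191.0], [0.0, 0.0, 1.0]] [1397.2 -293.1  868.8] [0.71, 0.325, 0.265, 0.565] ['img', 'camera_matrix', 'xyz', 'rotation']
top [[421.0, 0.0, 257.9], [0.0, 421.0, 189.1], [0.0, 0.0, 1.0]] [ 248.2  -99.5 1415.2] [0.712, 0.064, -0.064, -0.696] ['img', 'camera_matrix', 'xyz', 'rotation']
wrist [[309.2, 0.0, 255.6], [0.0, 309.2, 191.7], [0.0, 0.0, 1.0]] [ 92.1 647.  373.2] [0.782, -0.113, -0.087, 0.607] ['img', 'camera_matrix', 'xyz', 'rotation']
```

View pics/scene0b.png

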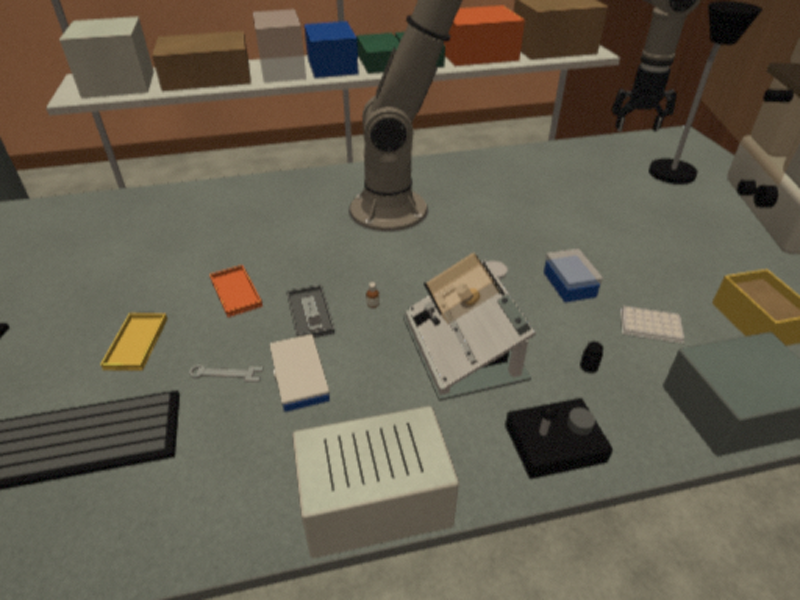

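View pics/top0b.png

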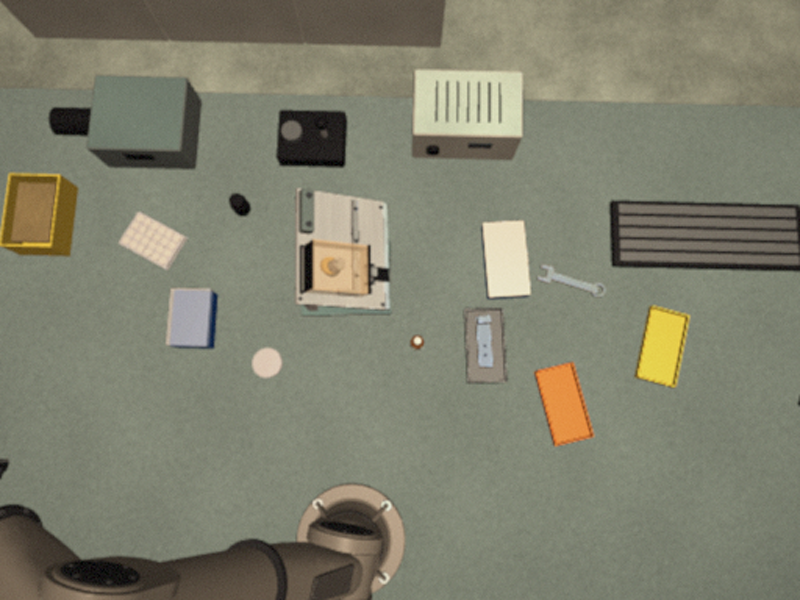

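The candidates for the tray, in top-view pixels, are grey with the gauge at (485,345), orange at (565,405) and yellow at (662,347). I choose the grey one. The ramp is at about (343,250), with the hood shut and the catch at (380,273). Next I take close crops.

Run:
```python
import cv2, numpy as np
def crop(n,x,y,w,h,s):
    im=cv2.imread(f'pics/{n}0.png')[y:y+h,x:x+w]; return cv2.resize(im,None,fx=s,fy=s,interpolation=cv2.INTER_CUBIC)
a=crop('top',186,118,67,86,4.5*1.333); b=crop('scene',255,155,90,100,4)
c=crop('top',290,190,40,60,4); d=crop('scene',178,178,44,42,5)
def pad(i,w,h):
    o=np.zeros((h,w,3),np.uint8); i=i[:h,:w]; o[:i.shape[0],:i.shape[1]]=i; return o
cv2.imwrite('pics/crop1.png',np.hstack([np.vstack([pad(a,402,516),pad(a*0,402,84)]),np.vstack([pad(b,398,400),np.hstack([pad(c,170,200),pad(d,228,200)])])]))
```

```text
(no output)
```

View pics/crop1.png

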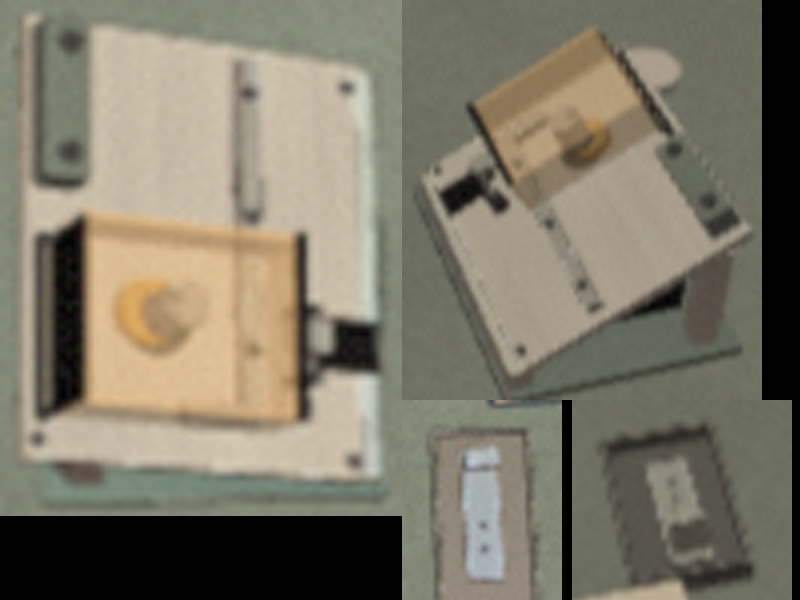

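```bash
cat > h.py <<'E'
import numpy as np, cv2
from scipy.spatial.transform import Rotation as R
from scipy.optimize import least_squares
def rot(q): return R.from_quat(np.roll(q,-1))
def rd(c):  # capture rotation may be quaternion
    return rot(np.array(c['rotation']))
def proj(c,P):
    p=rd(c).inv().apply(np.atleast_2d(P)-c['xyz'])*[1,-1,-1]
    u=p@np.array(c['camera_matrix']).T
    return u[:,:2]/u[:,2:]
def ray(c,px):
    px=np.atleast_2d(px); K=np.array(c['camera_matrix'])
    d=np.c_[px,np.ones(len(px))]@np.linalg.inv(K).T*[1,-1,-1]
    return rd(c).apply(d)
def onplane(c,px,z):
    d=ray(c,px); o=np.array(c['xyz']); return o+d*((z-o[2])/d[:,2:])
def deckR(yaw,tilt=np.pi/6):
    # columns deck x,y,z in the world; yaw=0: x=(0,c,s), y=(-1,0,0)
    c,s=np.cos(tilt),np.sin(tilt)
    return R.from_rotvec([0,0,yaw]).as_matrix()@np.array([[0,-1,0],[c,0,-s],[s,0,c]])
def D(p,P): return p[:3]+np.atleast_2d(P)@deckR(p[3]).T
E
cat > f1.py <<'E'
from h import *
top=dict(np.load('pics/top0.npz')); sc=dict(np.load('pics/scene0.npz'))
t=lambda x,y:(x/6+186-.42,y/6+118-.42); s=lambda x,y:((x-402)/4+255-.4,y/4+155-.4)
obs=[(top,(75,-160,0),t(22,15)),(top,(-125,-160,0),t(362,72)),(top,(-125,80,0),t(375,475)),(top,(75,80,0),t(22,460)),
(top,(73,-152,26),t(40,18)),(top,(47,-64,26),t(86,183)),(top,(-62,-40,53),t(302,234)),(top,(-62,60,53),t(302,418)),
(sc,(-125,80,0),s(422,180)),(sc,(-125,-160,0),s(510,375)),(sc,(75,-160,0),s(748,230)),
(sc,(-62,60,53),s(472,105)),(sc,(-62,-40,53),s(520,203)),(top,(-95,10,24),t(345,345))]
obs=obs[:-1]
f=lambda p:np.concatenate([proj(c,D(p,P))[0]-u for c,P,u in obs])
r=least_squares(f,[600,30,80,0],loss='soft_l1',x_scale=[10,10,10,.1])
print(np.round(r.x,3)); print(np.round(f(r.x).reshape(-1,2),1))
np.save('deck.npy',r.x)
b=lambda x,y:(x/1.5625,y/1.5625)
q=onplane(top,[b(465,308),b(504,308),b(507,383),b(468,383)],18); print('tray',q.round(0),q.mean(0))
g=onplane(top,[((464-402)/4+290,(470-400)/4+190),((498-402)/4+290,(470-400)/4+190),((503-402)/4+290,(578-400)/4+190),((472-402)/4+290,(578-400)/4+190)],14);print('gauge',g.round(0))
E
python3 f1.py
```

```text
[5.47797e+02 5.49380e+01 9.04530e+01 5.70000e-02]
[[ 0.1  0.2]
 [-1.6 -0.9]
 [-1.8  0.7]
 [ 0.4 -0.2]
 [ 0.7 -0.3]
 [ 1.   0. ]
 [-0.   0.4]
 [ 0.7  0.3]
 [ 1.5 -1.7]
 [ 3.   0. ]
 [ 0.9  0.9]
 [-1.   1.8]
 [-3.  -3.4]]
tray [[ 481. -230.   18.]
 [ 483. -314.   18.]
 [ 323. -319.   18.]
 [ 321. -237.   18.]] [ 401.83696696 -274.98472517   18.        ]
gauge [[ 447. -257.   14.]
 [ 448. -285.   14.]
 [ 357. -290.   14.]
 [ 357. -264.   14.]]
```

The top crop shows the deck corners at about (22,15), (362,72), (375,475) and (22,460). The catch is at (350,345), and the grey tray holds the gauge with its fin pointing away from the robot. Next I plan the move to a close view.

```bash
cat >> h.py <<'E'
from scipy.linalg import logm, expm
def T(Rm,p): M=np.eye(4); M[:3,:3]=Rm; M[:3,3]=p; return M
def tcp(s): return T(rot(s['tcp_rot']).as_matrix(),s['position'])
def toolR(Rd,psi,lean=0):
    # psi=0: tool x=dy, y=dx, z=-dz; psi turns about tool z; lean tips the tool's body towards -dx
    B=Rd@np.array([[0,1,0],[1,0,0],[0,0,-1.]])
    L=R.from_rotvec(-lean*Rd[:,1]).as_matrix()
    return L@B@R.from_rotvec([0,0,psi]).as_matrix()
def rows(M0,M1,n):
    inc=np.real(expm(logm(np.linalg.inv(M0)@M1)/n))
    d=inc[:3,3]/50; w=R.from_matrix(inc[:3,:3]).as_rotvec()/.15
    print(n,'rows',np.round(d,3).tolist(),np.round(w,3).tolist(), 'max',np.abs(np.r_[d,w]).max().round(2), np.linalg.norm(d).round(2),np.linalg.norm(w).round(2))
def state():
    from bench import sense
    s=sense(); print('t',round(s['time_s'],2),'pos',np.round(s['position'],1),'F',np.round(s['ft_force'],1),'M',np.round(s['torque'],2),'w',round(s['grip_width'],1),'ff',round(s['finger_force'],1),'q',np.round(s['q'],2))
    return s
E
python3 - <<'E'
from h import *
s=state(); p=np.load('deck.npy'); Rd=deckR(p[3])
M0=tcp(s); c=M0.copy(); c[:3,3]=[330,300,330]; 
up=T(M0[:3,:3],[161,629,330]);
M1=T(toolR(Rd,-np.pi/2),D(p,[-70,-10,160])[0]); print(M1.round(2))
rows(M0,up,2); rows(up,M1,22)
# path check
inc=np.real(expm(logm(np.linalg.inv(up)@M1)/22)); m=up.copy()
for i in range(22):
    m=m@inc
    if i%3==0: print(m[:3,3].round(0), np.hypot(*m[:2,3]).round(0))
mid=T(R.from_rotvec([0,0,-1.25]).as_matrix()@M0[:3,:3],[430,200,350])
rows(M0,mid,14); rows(mid,M1,14)
E
```

```text
t 0.15 pos [161.2 629.2 230.5] F [ 0.7 -0.1 -0.8] M [-0.01 -0.03 -0.  ] w 85.3 ff 0.0 q [-1.42  0.4   0.05  1.54 -0.02  1.21 -0.05]
[[ 5.0000e-02 -1.0000e+00 -3.0000e-02  5.6577e+02]
 [-8.6000e-01 -6.0000e-02  5.0000e-01 -8.4890e+01]
 [-5.0000e-01  0.0000e+00 -8.7000e-01  1.9402e+02]
 [ 0.0000e+00  0.0000e+00  0.0000e+00  1.0000e+00]]
2 rows [0.001, -0.004, -0.995] [-0.0, 0.0, 0.0] max 0.99 0.99 0.0
22 rows [0.121, -0.876, 0.019] [-0.149, -0.109, -0.554] max 0.88 0.88 0.58
[144. 588. 329.] 606.0
[115. 459. 320.] 474.0
[120. 328. 304.] 349.0
[158. 203. 282.] 257.0
[227.  93. 257.] 245.0
[322.   5. 232.] 322.0
[438. -56. 210.] 441.0
[566. -85. 194.] 572.0
14 rows [-0.76, -0.139, -0.17] [0.0, 0.001, 0.595] max 0.76 0.79 0.6
14 rows [-0.301, -0.687, 0.193] [-0.386, -0.004, -1.439] max 1.44 0.77 1.49
```

Run:
```python
from h import *
s=state(); p=np.load('deck.npy'); Rd=deckR(p[3])
M0=tcp(s)
mid=T(M0[:3,:3],[440,260,340]); M1=T(toolR(Rd,0),D(p,[-70,-40,160])[0]); print(M1.round(2))
rows(M0,mid,11); rows(mid,M1,9)
```

```text
t 0.15 pos [161.2 629.2 230.5] F [ 0.7 -0.1 -0.8] M [-0.01 -0.03 -0.  ] w 85.3 ff 0.0 q [-1.42  0.4   0.05  1.54 -0.02  1.21 -0.05]
[[-1.0000e+00 -5.0000e-02 -3.0000e-02  5.9572e+02]
 [-6.0000e-02  8.6000e-01  5.0000e-01 -8.3190e+01]
 [ 0.0000e+00  5.0000e-01 -8.7000e-01  1.9402e+02]
 [ 0.0000e+00  0.0000e+00  0.0000e+00  1.0000e+00]]
11 rows [-0.658, -0.525, -0.198] [-0.0, 0.0, 0.0] max 0.66 0.86 0.0
9 rows [-0.441, -0.784, 0.146] [-0.386, 0.06, -0.223] max 0.78 0.91 0.45
```

Request:
{"api": "send_rows", "payload": {"targets": [[0,[-0.66,-0.52,-0.2],[0,0,0]],[0,[-0.66,-0.52,-0.2],[0,0,0]],[0,[-0.66,-0.52,-0.2],[0,0,0]],[0,[-0.66,-0.52,-0.2],[0,0,0]],[0,[-0.66,-0.52,-0.2],[0,0,0]],[0,[-0.66,-0.52,-0.2],[0,0,0]],[0,[-0.66,-0.52,-0.2],[0,0,0]],[0,[-0.66,-0.52,-0.2],[0,0,0]],[0,[-0.66,-0.52,-0.2],[0,0,0]],[0,[-0.66,-0.52,-0.2],[0,0,0]],[0,[-0.66,-0.52,-0.2],[0,0,0]]]}}

```text
time_s: 1.25
position: [442.6, 260.9, 341.6]
tcp_rot: [-0.0, 0.125, 0.992, 0.0]
ft_force: [0.2, 0.3, -0.7]
grip_width: 0.1
finger_force: 0.0
```

Request:
{"api": "send_rows", "payload": {"targets": [[0,[-0.44,-0.78,0.15],[-0.39,0.06,-0.22]],[0,[-0.44,-0.78,0.15],[-0.39,0.06,-0.22]],[0,[-0.44,-0.78,0.15],[-0.39,0.06,-0.22]],[0,[-0.44,-0.78,0.15],[-0.39,0.06,-0.22]],[0,[-0.44,-0.78,0.15],[-0.39,0.06,-0.22]],[0,[-0.44,-0.78,0.15],[-0.39,0.06,-0.22]],[0,[-0.44,-0.78,0.15],[-0.39,0.06,-0.22]],[0,[-0.44,-0.78,0.15],[-0.39,0.06,-0.22]],[0,[-0.44,-0.78,0.15],[-0.39,0.06,-0.22]],[0,[0,0,0],[0,0,0]],[0,[0,0,0],[0,0,0]]]}}

```text
time_s: 2.35
position: [596.2, -79.4, 190.0]
tcp_rot: [-0.009, -0.024, 0.965, 0.262]
ft_force: [-0.3, 1.2, 0.5]
grip_width: -0.2
finger_force: 0.0
```

```bash
cat > shot.py <<'E'
import sys; from h import *
from bench import viewer
n,name=sys.argv[1:3]; c=viewer.capture(n); np.savez(f'pics/{name}.npz',**c)
im=cv2.resize(c['img'],(800,600),interpolation=cv2.INTER_CUBIC); cv2.imwrite(f'pics/{name}.png',im); state()
E
python3 shot.py wrist w1
```

```text
t 2.4 pos [596.8 -77.8 192.3] F [-0.4  0.3  0.2] M [-0.49  0.03 -0.01] w -0.0 ff 0.0 q [-0.09  0.55  0.59  1.63 -0.75  1.43  2.35]
```

View pics/w1.png

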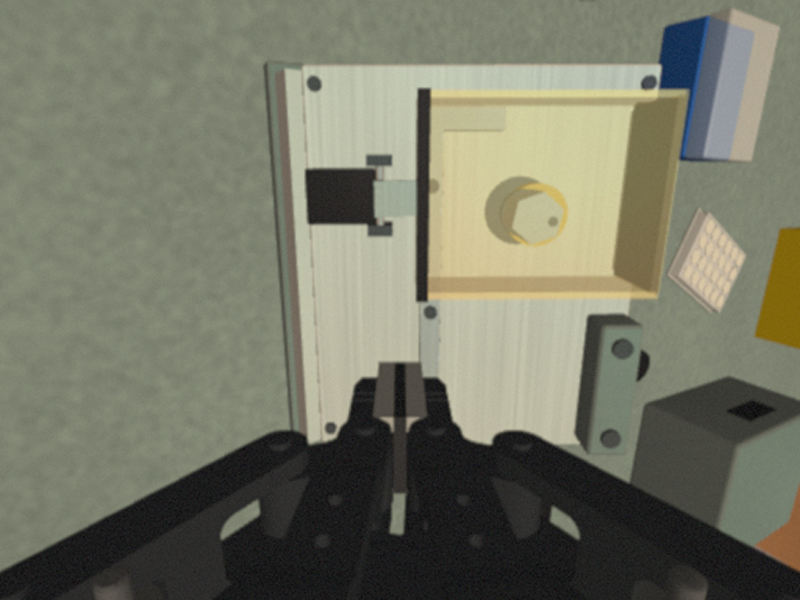

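The wrist view shows the paddle at (306–376, 170–224), the hood's front edge at x≈418 from y=89 to 300, the hexagon at about (540,217), the rail at (420–440,310) and the cover at right. I'll refit the deck.

```bash
cat > f2.py <<'E'
from h import *
exec(open('f1.py').read().split('obs=obs')[0].replace('from h import *',''))
w=dict(np.load('pics/w1.npz')); v=lambda x,y:((x+.5)/1.5625-.5,(y+.5)/1.5625-.5)
ow=[((-125,80,0),v(303,66)),((75,80,0),v(661,65)),((-125,-160,0),v(322,443)),((-62,60,53),v(418,89)),((-62,-40,53),v(418,300)),
((62,60,53),v(688,90)),((62,-40,53),v(659,298)),((-129,25,24),v(306,170)),((-129,-5,24),v(307,224)),((-91,25,24),v(376,168)),
((47,-64,26),v(588,315)),((73,-64,26),v(640,320)),((73,-152,26),v(630,453)),((0,0,42),v(540,218))]
O=[(c,P,u,1) for c,P,u in obs[:4]+obs[8:11]]+[(w,P,u,1.) for P,u in ow]
f=lambda p:np.concatenate([(proj(c,D(p,P))[0]-u)*k for c,P,u,k in O])
r=least_squares(f,np.load('deck.npy'),loss='soft_l1',x_scale=[10,10,10,.1])
print(np.round(r.x,3)); print(np.round(f(r.x).reshape(-1,2),1).tolist())
O2=O; O=O[7:]; r2=least_squares(f,r.x,loss='soft_l1',x_scale=[10,10,10,.1]); print('wrist only',np.round(r2.x,3)); print(np.round(f(r2.x).reshape(-1,2),1).tolist())
np.save('deck.npy',r.x)
E
python3 f2.py
```

```text
[5.47744e+02 5.72430e+01 9.47800e+01 5.10000e-02]
[[-0.5, -0.4], [-2.0, -1.2], [-2.6, 0.7], [-0.7, -0.5], [2.2, -2.9], [3.4, -1.1], [1.6, -0.1], [0.2, -0.4], [0.2, -0.5], [1.2, 0.3], [1.8, 1.1], [0.8, -1.3], [-0.5, -0.1], [-1.8, -0.9], [-7.8, -1.0], [-6.2, 0.1], [-7.6, 0.1], [8.6, 5.4], [3.4, 2.1], [-2.3, 0.1], [-1.4, -0.2]]
wrist only [5.47735e+02 5.81970e+01 9.44450e+01 5.20000e-02]
[[1.1, -0.0], [0.4, -0.3], [2.1, -0.0], [2.6, 1.4], [1.6, -1.4], [-0.3, 0.1], [-1.4, -1.1], [-6.9, -0.8], [-5.3, 0.2], [-6.8, 0.2], [9.0, 5.2], [3.8, 1.8], [-1.9, -0.4], [-0.9, -0.2]]
```

```bash
cat > go.py <<'E'
import sys; from h import *
# go.py n psi lean x y z : rows from here to a deck pose
n,psi,lean,x,y,z=map(float,sys.argv[1:7]); s=state(); p=np.load('deck.npy'); Rd=deckR(p[3]); M0=tcp(s)
print('deck pos now',((M0[:3,3]-p[:3])@Rd).round(1))
M1=T(toolR(Rd,psi,lean),D(p,[x,y,z])[0]); print('world',M1[:3,3].round(1)); rows(M0,M1,int(n))
E
python3 go.py 8 0 .3 -104 10 42
python3 - <<'E'
from h import *
Rd=deckR(.051); print('deck -z in tool',toolR(Rd,0,.3).T@-Rd[:,2], 'per mm units',1/50)
E
```

```text
t 2.4 pos [596.8 -77.8 192.3] F [-0.4  0.3  0.2] M [-0.49  0.03 -0.01] w -0.0 ff 0.0 q [-0.09  0.55  0.59  1.63 -0.75  1.43  2.35]
deck pos now [-70.2 -42.1 153.1]
world [543.4 -54.2  79.2]
8 rows [0.13, -0.122, 0.265] [-0.243, -0.002, 0.001] max 0.26 0.32 0.24
deck -z in tool [ 1.97823623e-18 -2.95520207e-01  9.55336489e-01] per mm units 0.02
```

Request:
{"api": "send_rows", "payload": {"targets": [[0,[0.13,-0.12,0.26],[-0.24,0,0]],[0,[0.13,-0.12,0.26],[-0.24,0,0]],[0,[0.13,-0.12,0.26],[-0.24,0,0]],[0,[0.13,-0.12,0.26],[-0.24,0,0]],[0,[0.13,-0.12,0.26],[-0.24,0,0]],[0,[0.13,-0.12,0.26],[-0.24,0,0]],[0,[0.13,-0.12,0.26],[-0.24,0,0]],[0,[0.13,-0.12,0.26],[-0.24,0,0]],[0,[0,0,0],[0,0,0]],[0,[0,0,0],[0,0,0]]]}}

```text
time_s: 3.4
position: [544.6, -54.1, 83.6]
tcp_rot: [-0.01, -0.026, 0.917, 0.398]
ft_force: [0.4, -0.3, 0.5]
grip_width: -0.0
finger_force: 0.0
```

```bash
python3 go.py 8 0 .3 -104 10 42; python3 shot.py wrist w2
```

```text
t 3.4 pos [544.6 -54.1  83.6] F [ 0.4 -0.3  0.5] M [-0.75 -0.06 -0.01] w -0.0 ff 0.0 q [ 0.1   0.71  0.46  1.78 -0.95  1.44  2.66]
deck pos now [-101.8    8.8   45.9]
world [543.4 -54.2  79.2]
8 rows [0.003, -0.008, 0.008] [-0.004, -0.001, 0.004] max 0.01 0.01 0.01
t 3.45 pos [545.  -54.5  83.7] F [ 1.6  0.1 -1. ] M [-0.75 -0.08 -0.06] w -0.2 ff 0.0 q [ 0.1   0.71  0.46  1.78 -0.95  1.44  2.66]
```

View pics/w2.png

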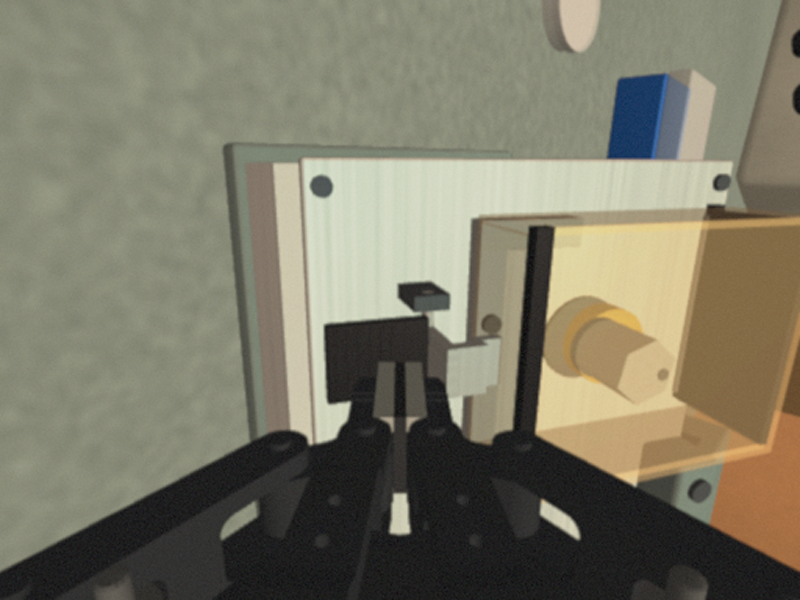

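The wrist view shows the fingertips at (378–425,362), over the paddle at (325–430, 320–400). The hook is at (470,365), and the hood's front edge at x≈535 is clear. I press down slowly along the deck's −z.

Request:
{"api": "send_rows", "payload": {"targets": [[0,[0,-0.03,0.054],[0,0,0]],[0,[0,-0.03,0.054],[0,0,0]],[0,[0,-0.03,0.054],[0,0,0]],[0,[0,-0.03,0.054],[0,0,0]],[0,[0,-0.03,0.054],[0,0,0]],[0,[0,0,0],[0,0,0]]]}}

```text
time_s: 4.05
position: [543.3, -50.7, 66.2]
tcp_rot: [-0.011, -0.024, 0.917, 0.398]
ft_force: [-0.4, -0.3, -0.1]
grip_width: 0.0
finger_force: 0.0
```

Request:
{"api": "send_rows", "payload": {"targets": [[0,[0,-0.012,0.038],[0,0,0]],[0,[0,-0.012,0.038],[0,0,0]],[0,[0,-0.006,0.02],[0,0,0]],[0,[0,0,0],[0,0,0]]]}}

```text
time_s: 4.45
position: [543.3, -49.1, 62.1]
tcp_rot: [-0.011, -0.024, 0.917, 0.397]
ft_force: [0.5, -2.8, 1.4]
grip_width: -0.0
finger_force: 1.2
```

```bash
python3 go.py 8 0 .3 -104 10 42
```

```text
t 4.45 pos [543.3 -49.1  62.1] F [ 0.5 -2.8  1.4] M [-1.15  0.    0.07] w -0.0 ff 1.2 q [ 0.1   0.74  0.45  1.79 -0.97  1.41  2.68]
deck pos now [-108.1    9.9   24.7]
world [543.4 -54.2  79.2]
8 rows [0.0, 0.022, -0.038] [-0.005, -0.001, 0.001] max 0.04 0.04 0.01
```

Request:
{"api": "send_rows", "payload": {"targets": [[0,[0,-0.006,0.02],[0,0,0]],[0,[0,-0.006,0.02],[0,0,0]],[0,[0,-0.006,0.02],[0,0,0]],[0,[0,-0.006,0.02],[0,0,0]],[0,[0,0,0],[0,0,0]]]}}

```text
time_s: 4.95
position: [543.2, -46.5, 58.5]
tcp_rot: [-0.011, -0.024, 0.917, 0.398]
ft_force: [-0.6, -4.4, 1.2]
grip_width: -0.1
finger_force: 1.8
```

Run:
```python
from h import *; from bench import viewer
a=dict(np.load('pics/top0.npz'))['img']; c=viewer.capture('top'); np.savez('pics/t2.npz',**c)
p=np.load('deck.npy'); Rd=deckR(p[3]); s=state(); print(((tcp(s)[:3,3]-p[:3])@Rd).round(1))
u=proj(c,D(p,[0,10,53]))[0].astype(int); print(u, np.abs(a.astype(int)-c['img'])[u[1]-18:u[1]+18,u[0]-24:u[0]+10].mean())
```

```text
t 5.0 pos [543.2 -46.5  58.6] F [-0.5 -5.6  1.2] M [-1.42 -0.08 -0.06] w 0.2 ff 1.8 q [ 0.09  0.74  0.44  1.8  -0.97  1.41  2.69]
[-107.6    9.9   20.3]
[217 170] 48.937363834422655
```

Run:
```python
from h import *; from bench import viewer
def crop(im,x,y,w,h,s): return cv2.resize(im[y:y+h,x:x+w],(400,600) if s is None else s,interpolation=cv2.INTER_CUBIC)
c=viewer.capture('top'); b=viewer.capture('scene'); np.savez('pics/s2.npz',**b); np.savez('pics/t2.npz',**c)
cv2.imwrite('pics/v2.png',np.hstack([crop(c['img'],170,100,90,110,(400,489)),crop(b['img'],250,140,100,122,(400,489))])); state()
```

```text
t 5.1 pos [543.2 -46.5  58.7] F [ 0.1 -4.4  0.7] M [-1.35 -0.1   0.04] w 0.3 ff 1.7 q [ 0.09  0.74  0.44  1.8  -0.97  1.41  2.69]
```

View pics/v2.png

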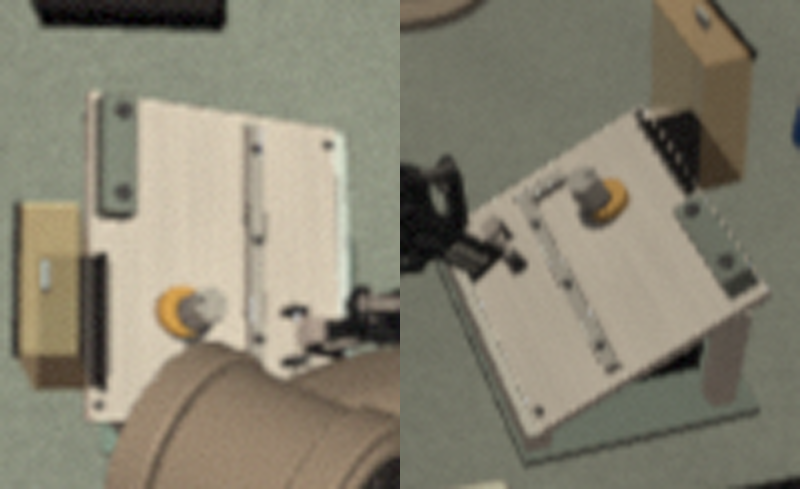

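The hood has sprung open and stands beyond the upper edge, clear of the track. I back off and go to the gauge.

```bash
cat > gof.py <<'E'
import sys; from h import *
# gof.py n psi yaw x y z : rows from here to a world pose, tool straight down
n,psi,yaw,x,y,z=map(float,sys.argv[1:7]); s=state(); M0=tcp(s)
back=M0.copy()
if len(sys.argv)>7: back[:3,3]-=M0[:3,2]*float(sys.argv[7]); print('from',back[:3,3])
M1=T(toolR(deckR(yaw,0),psi),[x,y,z]); rows(back,M1,int(n))
E
python3 gof.py 14 1.571 .066 440 -272 160 120
```

```text
t 5.1 pos [543.2 -46.5  58.7] F [ 0.1 -4.4  0.7] M [-1.35 -0.1   0.04] w 0.3 ff 1.7 q [ 0.09  0.74  0.44  1.8  -0.97  1.41  2.69]
from [ 547.8506808  -134.00351915  140.67947381]
14 rows [0.006, -0.245, -0.146] [0.306, -0.302, 0.697] max 0.7 0.28 0.82
```

Request:
{"api": "send_rows", "payload": {"targets": [[0,[0,0,-0.2],[0,0,0]],[0,[0,0,-0.7],[0,0,0]],[0,[0,0,-0.8],[0,0,0]],[0,[0,0,-0.7],[0,0,0]],[0.4,[0,0,0],[0,0,0]]]}}

```text
time_s: 5.6
position: [548.9, -138.0, 144.1]
tcp_rot: [-0.008, -0.024, 0.918, 0.396]
ft_force: [0.9, 0.5, 0.2]
grip_width: 13.1
finger_force: 0.0
```

Request:
{"api": "send_rows", "payload": {"targets": [[0.4,[0,-0.24,-0.15],[0.31,-0.3,0.7]],[0.4,[0,-0.24,-0.15],[0.31,-0.3,0.7]],[0.4,[0,-0.24,-0.15],[0.31,-0.3,0.7]],[0.4,[0,-0.24,-0.15],[0.31,-0.3,0.7]],[0.4,[0,-0.24,-0.15],[0.31,-0.3,0.7]],[0.4,[0,-0.24,-0.15],[0.31,-0.3,0.7]],[0.4,[0,-0.24,-0.15],[0.31,-0.3,0.7]],[0.4,[0,-0.24,-0.15],[0.31,-0.3,0.7]],[0.4,[0,-0.24,-0.15],[0.31,-0.3,0.7]],[0.4,[0,-0.24,-0.15],[0.31,-0.3,0.7]],[0.4,[0,-0.24,-0.15],[0.31,-0.3,0.7]],[0.4,[0,-0.24,-0.15],[0.31,-0.3,0.7]],[0.4,[0,-0.24,-0.15],[0.31,-0.3,0.7]],[0.4,[0,-0.24,-0.15],[0.31,-0.3,0.7]],[0.4,[0,0,0],[0,0,0]],[0.4,[0,0,0],[0,0,0]]]}}

```text
time_s: 7.2
position: [444.8, -271.2, 163.6]
tcp_rot: [-0.004, 0.683, 0.73, -0.004]
ft_force: [-0.4, -0.2, -0.5]
grip_width: 34.3
finger_force: 0.0
```

```bash
python3 shot.py wrist w3;python3 gof.py 14 1.571 .066 440 -272 160
```

```text
t 7.25 pos [ 444.7 -271.8  163.7] F [-0.3 -0.5  0. ] M [ 0.02 -0.01  0.03] w 34.3 ff 0.0 q [-0.48  0.57  1.28  1.93 -0.6   1.12  1.11]
t 7.25 pos [ 444.7 -271.8  163.7] F [-0.3 -0.5  0. ] M [ 0.02 -0.01  0.03] w 34.3 ff 0.0 q [-0.48  0.57  1.28  1.93 -0.6   1.12  1.11]
14 rows [0.0, -0.007, 0.005] [-0.005, -0.001, -0.0] max 0.01 0.01 0.01
```

View pics/w3.png

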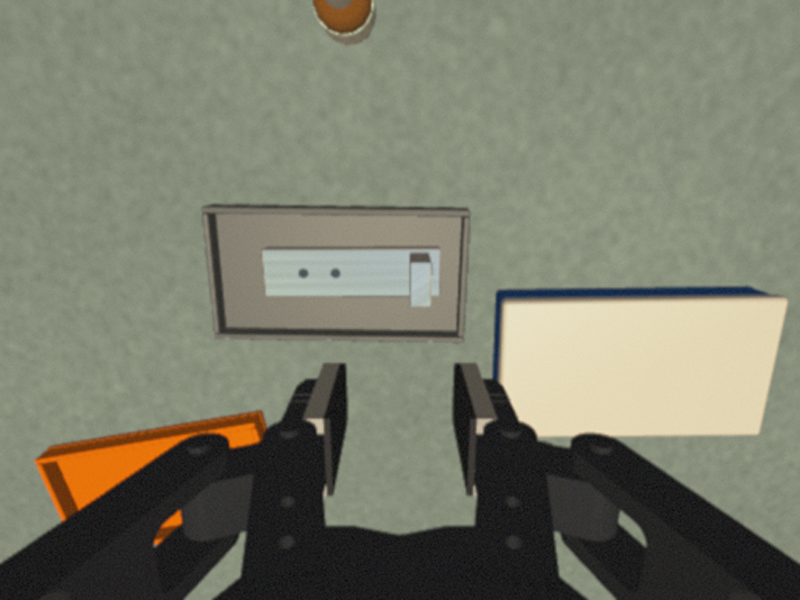

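The view shows the gauge in the grey tray, with its bar at (263–440, 248–296) and fin top at (410–432, 263–306). The slide box is close by, from x≈497.

Run:
```python
from h import *
w=dict(np.load('pics/w3.npz')); v=lambda L:(np.array(L)+.5)/1.5625-.5
fin=onplane(w,v([(410,263),(432,262),(431,306),(410,306)]),44); print(fin.round(1), fin.mean(0))
bar=onplane(w,v([(263,248),(440,248),(267,296)]),14); print(bar.round(1))
tr=onplane(w,v([(203,207),(470,209),(464,341),(216,338)]),18); print(tr.round(1),tr.mean(0))
print(onplane(w,v([(497,300),(497,290)]),34))
d=bar[1]-bar[0]; print('yaw',np.arctan2(d[1],d[0]), np.linalg.norm(d)); d=tr[1]-tr[0]; print(np.arctan2(d[1],d[0]),np.linalg.norm(d)); d=tr[2]-tr[3]; print(np.arctan2(d[1],d[0]))
```

```text
[[ 448.6 -255.3   44. ]
 [ 460.7 -253.9   44. ]
 [ 462.3 -279.3   44. ]
 [ 450.4 -280.1   44. ]] [ 455.53598434 -267.15496947   44.        ]
[[ 358.7 -258.4   14. ]
 [ 467.  -251.    14. ]
 [ 360.8 -288.9   14. ]]
[[ 324.7 -235.4   18. ]
 [ 482.2 -226.    18. ]
 [ 487.3 -309.    18. ]
 [ 328.9 -318.    18. ]] [ 405.77536844 -272.10822513   18.        ]
[[ 501.39147022 -275.99484378   34.        ]
 [ 500.64901041 -269.95429398   34.        ]]
yaw 0.06768537468943712 108.53575619485314
0.05940483134944634 157.82761762439856
0.05699769174344024
```

```bash
python3 gof.py 10 1.5708 .064 455.5 -267.2 18.5
```

```text
t 7.25 pos [ 444.7 -271.8  163.7] F [-0.3 -0.5  0. ] M [ 0.02 -0.01  0.03] w 34.3 ff 0.0 q [-0.48  0.57  1.28  1.93 -0.6   1.12  1.11]
10 rows [0.008, 0.024, 0.29] [-0.007, -0.001, 0.001] max 0.29 0.29 0.01
```

Request:
{"api": "send_rows", "payload": {"targets": [[0.28,[0.01,0.034,0.29],[-0.01,0,0]],[0.28,[0.01,0.034,0.29],[-0.01,0,0]],[0.28,[0.01,0.034,0.29],[-0.01,0,0]],[0.28,[0.01,0.034,0.29],[-0.01,0,0]],[0.28,[0.01,0.034,0.29],[-0.01,0,0]],[0.28,[0.01,0.034,0.29],[-0.01,0,0]],[0.28,[0.01,0.034,0.29],[-0.01,0,0]],[0.28,[0,0,0],[0,0,0]],[0.28,[0,0,0],[0,0,0]]]}}

```text
time_s: 8.15
position: [455.4, -269.1, 62.6]
tcp_rot: [0.0, 0.685, 0.729, -0.001]
ft_force: [-0.4, -0.1, 0.5]
grip_width: 23.6
finger_force: 0.0
```

```bash
python3 gof.py 4 1.5708 .064 455.5 -267.2 18
```

```text
t 8.15 pos [ 455.4 -269.1   62.6] F [-0.4 -0.1  0.5] M [-0.05  0.01 -0.01] w 23.6 ff 0.0 q [-0.36  0.68  1.1   2.01 -0.76  0.94  1.2 ]
4 rows [0.01, 0.001, 0.223] [-0.001, 0.003, -0.003] max 0.22 0.22 0.0
```

Go down and grip. Then lift a little and check.

Request:
{"api": "send_rows", "payload": {"targets": [[0.28,[0.01,0,0.22],[0,0,0]],[0.28,[0.01,0,0.22],[0,0,0]],[0.28,[0.01,0,0.22],[0,0,0]],[0.28,[0.01,0,0.22],[0,0,0]],[0.28,[0,0,0],[0,0,0]],[0,[0,0,0],[0,0,0]],[0,[0,0,0],[0,0,0]],[0,[0,0,0],[0,0,0]],[0,[0,0,0],[0,0,0]]], "squeeze": 60}}

```text
time_s: 9.05
position: [455.5, -267.0, 19.0]
tcp_rot: [0.001, 0.685, 0.729, -0.0]
ft_force: [-0.8, -0.1, -2.2]
grip_width: 10.8
finger_force: 59.6
```

Request:
{"api": "send_rows", "payload": {"targets": [[0,[0,0,-0.1],[0,0,0]],[0,[0,0,-0.4],[0,0,0]],[0,[0,0,-0.8],[0,0,0]],[0,[0,0,-0.8],[0,0,0]],[0,[0,0,-0.4],[0,0,0]],[0,[0,0,0],[0,0,0]],[0,[0,0,0],[0,0,0]]]}}

```text
time_s: 9.75
position: [455.3, -266.3, 143.6]
tcp_rot: [0.0, 0.685, 0.729, -0.0]
ft_force: [-0.3, 0.5, -2.6]
grip_width: 11.0
finger_force: 59.7
```

```bash
python3 go.py 14 1.5708 0 -29 -40 80
python3 - <<'E'
from h import *; from bench import viewer
c=viewer.capture('wrist'); np.savez('pics/w4.npz',**c); b=viewer.capture('top'); np.savez('pics/t4.npz',**b)
p=np.load('deck.npy'); d=D(p,[0,0,30])[0]; u=proj(b,d)[0].astype(int)
i=cv2.resize(c['img'],(500,375)); j=cv2.resize(b['img'][u[1]-40:u[1]+50,u[0]-40:u[0]+50],(600//2*1,300),interpolation=cv2.INTER_CUBIC)
print(u); o=np.zeros((600,800,3),np.uint8); o[:375,:500]=i; o[:450,:][:, 500:]=0; o[:300,500:]=j; 
k=cv2.resize(c['img'][220:330,150:360],(420*1,220),interpolation=cv2.INTER_CUBIC); o[380:600,:420]=k; cv2.imwrite('pics/v4.png',o)
E
```

```text
t 9.75 pos [ 455.3 -266.3  143.6] F [-0.3  0.5 -2.6] M [ 0.05 -0.02  0.01] w 11.0 ff 59.7 q [-0.46  0.59  1.24  1.95 -0.63  1.07  1.11]
deck pos now [-251.3  108.9  201.4]
world [591.   -5.7 149.6]
14 rows [0.356, 0.215, 0.079] [-0.001, 0.25, 0.005] max 0.36 0.42 0.25
[214 168]
```

View pics/v4.png

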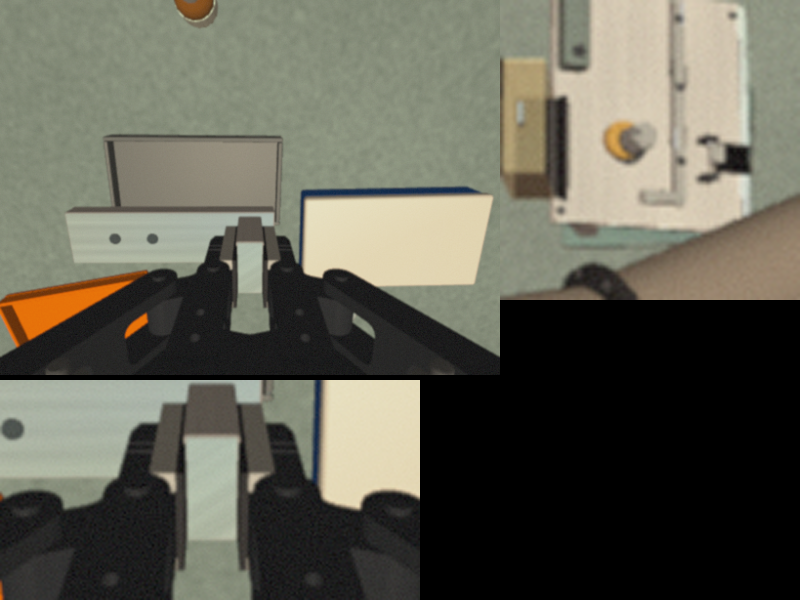

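The gauge is held level between the pads and the tray is empty. In the top view the end stop is at about (660,196) in the crop. I'll lay the gauge on the deck short of the bush and slide it in along the rail, so I move to a stand-off first and look.

```bash
python3 go.py 16 1.5708 0 -26 -130 90
```

```text
t 9.85 pos [ 454.6 -265.9  142.5] F [ 0.5 -0.2 -2. ] M [ 0.02 -0.01 -0.01] w 10.9 ff 59.7 q [-0.46  0.59  1.23  1.95 -0.63  1.07  1.11]
deck pos now [-251.5  109.6  200.3]
world [681.   -3.5 159.7]
16 rows [0.311, 0.301, 0.055] [-0.002, 0.218, 0.004] max 0.31 0.44 0.22
```

Request:
{"api": "send_rows", "payload": {"targets": [[0,[0.31,0.3,0.055],[0,0.218,0]],[0,[0.31,0.3,0.055],[0,0.218,0]],[0,[0.31,0.3,0.055],[0,0.218,0]],[0,[0.31,0.3,0.055],[0,0.218,0]],[0,[0.31,0.3,0.055],[0,0.218,0]],[0,[0.31,0.3,0.055],[0,0.218,0]],[0,[0.31,0.3,0.055],[0,0.218,0]],[0,[0.31,0.3,0.055],[0,0.218,0]],[0,[0.31,0.3,0.055],[0,0.218,0]],[0,[0.31,0.3,0.055],[0,0.218,0]],[0,[0.31,0.3,0.055],[0,0.218,0]],[0,[0.31,0.3,0.055],[0,0.218,0]],[0,[0.31,0.3,0.055],[0,0.218,0]],[0,[0.31,0.3,0.055],[0,0.218,0]],[0,[0.31,0.3,0.055],[0,0.218,0]],[0,[0.31,0.3,0.055],[0,0.218,0]],[0,[0,0,0],[0,0,0]],[0,[0,0,0],[0,0,0]]]}}

```text
time_s: 11.65
position: [679.1, -4.2, 160.4]
tcp_rot: [-0.188, 0.662, 0.704, 0.176]
ft_force: [0.0, -0.5, -0.8]
grip_width: 11.3
finger_force: 59.8
```

```bash
python3 go.py 16 1.5708 0 -26 -130 90; python3 shot.py wrist w5
```

```text
t 11.65 pos [679.1  -4.2 160.4] F [ 0.  -0.5 -0.8] M [-0.67 -0.1  -0.05] w 11.3 ff 59.8 q [-0.35  0.78  0.87  1.5  -1.01  1.52  0.79]
deck pos now [ -26.2 -128.    90.9]
world [681.   -3.5 159.7]
16 rows [0.0, 0.002, 0.001] [-0.003, 0.001, 0.004] max 0.0 0.0 0.01
t 11.7 pos [678.8  -4.8 160.5] F [-0.2 -0.2 -1.3] M [-0.72 -0.16  0.04] w 11.0 ff 59.8 q [-0.35  0.78  0.87  1.5  -1.01  1.52  0.79]
```

View pics/w5.png

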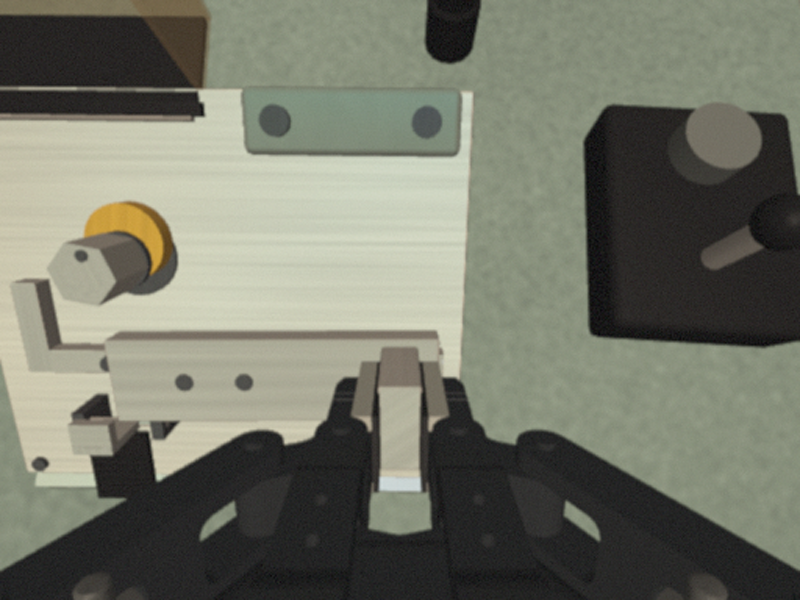

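The wrist view shows the hexagon's top at about (84,270), with a dot on it and the brass bush behind. The end stop is at (12–60, 281–370) and the rail line at y≈346. The cover top is at (243–461, 88–153) and the deck corner at (472,93). I refit the deck pose and find the hexagon's angle numerically.

```bash
cat > f3.py <<'E'
from h import *
import io,contextlib
with contextlib.redirect_stdout(io.StringIO()): exec(open('f2.py').read())
w5=dict(np.load('pics/w5.npz'))
keep=[o for i,o in enumerate(ow) if i in (0,1,2,3,4,5,6,11,12,13)]
o5=[((75,-160,0),v(472,93)),((73,-152,26),v(461,92)),((47,-152,26),v(459,153)),((47,-64,26),v(245,152)),((73,-64,26),v(243,89)),((0,0,42),v(84,270))]
for name,O in (('both',[(w,P,u,1) for P,u in keep]+[(w5,P,u,1) for P,u in o5]),('w5',[(w5,P,u,1) for P,u in o5])):
    r=least_squares(f,np.load('deck.npy'),loss='soft_l1',x_scale=[10,10,10,.1]); print(name,r.x.round(3),f(r.x).reshape(-1,2).round(1).tolist())
    if name=='both': P0=r.x; np.save('deck.npy',r.x)
g=cv2.GaussianBlur(cv2.cvtColor(w5['img'],cv2.COLOR_BGR2GRAY),(0,0),.7).astype(np.float32)
best=[]
for a in np.arange(-.52,.53,.02):
  th=-a+np.arange(6)*np.pi/3+np.pi/6
  for dx in np.arange(-4,4.1,1):
    for dy in np.arange(-4,4.1,1):
      V=np.c_[13.86*np.cos(th)+dx,13.86*np.sin(th)+dy,42+0*th]
      S=[]
      for k in range(6):
        A,B=V[k],V[(k+1)%6]; t=np.linspace(.1,.9,9)[:,None]; m=A+(B-A)*t; n=(A+B)/2-[dx,dy,42]; n/=np.linalg.norm(n)
        i,o=[cv2.remap(g,q[:,0].astype(np.float32)[None],q[:,1].astype(np.float32)[None],1)[0] for q in (proj(w5,D(P0,m-1.3*n)),proj(w5,D(P0,m+1.3*n)))]
        S.append(abs((i-o).mean()))
      best.append((sum(S),round(a,2),dx,dy))
best.sort(reverse=True); print(best[:8])
iv=lambda px,z:[((lambda q:(q-P0[:3])@deckR(P0[3]))(np.array(w5['xyz'])+ray(w5,px)[0]*t)) for t in [ (z-((np.array(w5['xyz'])-P0[:3])@deckR(P0[3]))[2])/((ray(w5,px)[0]@deckR(P0[3]))[2]) ]][0].round(1)
print('corner', iv(v(62,346),0), iv(v(53,346),10),'rail', iv(v(85,346),0),iv(v(85,346),10))
b=w5['img'].astype(int); print('col54',g[205:245,54].astype(int).tolist()); print('row205',g[205,5:45].astype(int).tolist())
E
python3 f3.py
```

```text
both [5.47571e+02 5.67470e+01 9.48250e+01 4.80000e-02] [[-0.1, -1.0], [0.1, -0.5], [0.4, 0.2], [1.4, 0.5], [0.2, -1.7], [-0.7, -0.3], [-2.1, -0.9], [3.0, 2.1], [-2.8, 0.3], [-1.8, -0.5], [1.0, -1.7], [0.8, -3.2], [0.1, 1.7], [0.1, 0.8], [-2.0, -2.8], [0.9, 1.0]]
w5 [5.46809e+02 5.78430e+01 9.34440e+01 3.90000e-02] [[0.6, 0.1], [0.1, -1.3], [-0.8, 3.3], [0.1, 1.2], [-1.6, -2.1], [1.1, -0.1]]
[(np.float32(262.09796), np.float64(0.2), np.float64(-1.0), np.float64(2.0)), (np.float32(261.60623), np.float64(0.22), np.float64(-1.0), np.float64(2.0)), (np.float32(260.4172), np.float64(0.18), np.float64(-1.0), np.float64(2.0)), (np.float32(259.10602), np.float64(0.16), np.float64(-1.0), np.float64(2.0)), (np.float32(258.84235), np.float64(0.24), np.float64(-1.0), np.float64(2.0)), (np.float32(256.536), np.float64(0.14), np.float64(-1.0), np.float64(2.0)), (np.float32(256.10797), np.float64(0.26), np.float64(-1.0), np.float64(2.0)), (np.float32(252.77356), np.float64(0.28), np.float64(-1.0), np.float64(2.0))]
corner [-50.3  47.6  -0. ] [-46.2  44.5  10. ] rail [-50.1  35.5   0. ] [-45.9  28.5  10. ]
col54 [205, 205, 204, 202, 198, 196, 198, 203, 206, 205, 203, 202, 200, 189, 160, 130, 115, 114, 130, 156, 170, 170, 170, 170, 171, 171, 171, 171, 171, 172, 171, 170, 171, 178, 193, 200, 200, 199, 197, 197]
row205 [204, 204, 204, 204, 204, 198, 185, 173, 169, 169, 168, 166, 165, 166, 166, 165, 166, 168, 168, 167, 164, 149, 115, 86, 75, 73, 74, 74, 73, 75, 90, 131, 180, 201, 204, 205, 205, 205, 205, 205]
```

```bash
cat >> h.py <<'E'
def deckpt(c,px,z):
    p=np.load('deck.npy'); Rd=deckR(p[3]); o=(np.array(c['xyz'])-p[:3])@Rd; d=ray(c,px)[0]@Rd
    return o+d*(z-o[2])/d[2]
E
python3 - <<'E'
from h import *
c=dict(np.load('pics/w5.npz'))
for px,z in [((54,218.7),0),((54,223.7),10),((36,205),0),((26.7,205),10)]: print(deckpt(c,px,z).round(1))
E
python3 go.py 8 1.5708 0 -25 -130 22
```

```text
[-47.9  35.3  -0. ]
[-48.  29.  10.]
[-36.3  47.8   0. ]
[-32.8  47.3  10. ]
t 11.7 pos [678.8  -4.8 160.5] F [-0.2 -0.2 -1.3] M [-0.72 -0.16  0.04] w 11.0 ff 59.8 q [-0.35  0.78  0.87  1.5  -1.01  1.52  0.79]
deck pos now [ -25.9 -128.1   90.8]
world [679.   30.4 101.4]
8 rows [0.003, 0.006, 0.172] [-0.006, 0.002, 0.009] max 0.17 0.17 0.01
```

Request:
{"api": "send_rows", "payload": {"targets": [[0,[0,0,0.17],[-0.006,0.002,0.009]],[0,[0,0,0.17],[-0.006,0.002,0.009]],[0,[0,0,0.17],[-0.006,0.002,0.009]],[0,[0,0,0.17],[-0.006,0.002,0.009]],[0,[0,0,0.17],[-0.006,0.002,0.009]],[0,[0,0,0.17],[-0.006,0.002,0.009]],[0,[0,0,0.17],[-0.006,0.002,0.009]],[0,[0,0,0.17],[-0.006,0.002,0.009]],[0,[0,0,0],[0,0,0]],[0,[0,0,0],[0,0,0]]]}}

```text
time_s: 12.7
position: [677.4, 30.1, 101.7]
tcp_rot: [-0.188, 0.666, 0.7, 0.179]
ft_force: [0.4, -0.5, -1.0]
grip_width: 10.8
finger_force: 59.9
```

```bash
cat > fd.py <<'E'
from h import *
s=state(); p=np.load('deck.npy'); Rd=deckR(p[3])
print('deck pos',((np.array(s['position'])-p[:3])@Rd).round(2),'F deck',(np.array(s['ft_force'])@Rd).round(1),'M tool',(np.array(s['torque'])@tcp(s)[:3,:3]).round(2),'F tool',(np.array(s['ft_force'])@tcp(s)[:3,:3]).round(1))
E
python3 fd.py
```

```text
t 12.7 pos [677.4  30.1 101.7] F [ 0.4 -0.5 -1. ] M [-0.66 -0.1  -0.03] w 10.8 ff 59.9 q [-0.38  0.82  0.83  1.58 -1.08  1.42  0.82]
deck pos [ -25.04 -128.43   22.45] F deck [-0.9 -0.3 -0.6] M tool [-0.08 -0.66 -0.01] F tool [-0.9  0.3  0.6]
```

Request:
{"api": "send_rows", "payload": {"targets": [[0,[0,0,0.04],[0,0,0]],[0,[0,0,0.04],[0,0,0]],[0,[0,0,0.03],[0,0,0]],[0,[0,0,0.0],[0,0,0]]]}}

```text
time_s: 13.1
position: [677.5, 32.6, 97.3]
tcp_rot: [-0.187, 0.666, 0.7, 0.179]
ft_force: [-0.2, -0.6, -1.0]
grip_width: 11.2
finger_force: 59.9
```

```bash
python3 fd.py
```

```text
t 13.1 pos [677.5  32.6  97.3] F [-0.2 -0.6 -1. ] M [-0.68 -0.02  0.  ] w 11.2 ff 59.9 q [-0.39  0.82  0.83  1.58 -1.08  1.41  0.82]
deck pos [ -25.07 -128.58   17.34] F deck [-1.   0.3 -0.6] M tool [ 0.01 -0.68  0.  ] F tool [-1.  -0.3  0.6]
```

Request:
{"api": "send_rows", "payload": {"targets": [[0,[0,0,0.02],[0,0,0]],[0,[0,0,0.02],[0,0,0]],[0,[0,0,0.0],[0,0,0]]]}}

```text
time_s: 13.4
position: [677.5, 32.7, 97.3]
tcp_rot: [-0.187, 0.666, 0.7, 0.179]
ft_force: [-2.0, -2.7, 5.9]
grip_width: 10.6
finger_force: 61.1
```

```bash
python3 fd.py
```

```text
t 13.4 pos [677.5  32.7  97.3] F [-2.  -2.7  5.9] M [-0.35  0.45  0.31] w 10.6 ff 61.1 q [-0.39  0.82  0.83  1.58 -1.08  1.41  0.82]
deck pos [ -25.08 -128.63   17.28] F deck [0.6 2.1 6.4] M tool [ 0.56 -0.33 -0.03] F tool [ 0.7 -2.1 -6.4]
```

Request:
{"api": "send_rows", "payload": {"targets": [[0,[0,0,0],[0.1,0,0]],[0,[0,0,0],[0,0,0]]]}}

```text
time_s: 13.6
position: [677.6, 32.5, 97.3]
tcp_rot: [-0.192, 0.664, 0.701, 0.174]
ft_force: [-2.0, -2.7, 6.6]
grip_width: 10.6
finger_force: 61.1
```

```bash
python3 fd.py
```

```text
t 13.6 pos [677.6  32.5  97.3] F [-2.  -2.7  6.6] M [-0.28  0.34  0.3 ] w 10.6 ff 61.1 q [-0.38  0.83  0.83  1.57 -1.07  1.42  0.82]
deck pos [ -25.18 -128.75   17.37] F deck [1.  2.1 7. ] M tool [ 0.45 -0.26 -0.08] F tool [ 1.  -2.2 -6.9]
```

Request:
{"api": "send_rows", "payload": {"targets": [[0,[-0.05,0,0],[0,0,0]],[0,[-0.05,0,0],[0,0,0]],[0,[0,0,0],[0,0,0]]]}}

```text
time_s: 13.9
position: [678.3, 29.5, 95.5]
tcp_rot: [-0.192, 0.664, 0.701, 0.175]
ft_force: [-1.9, -1.2, 8.3]
grip_width: 10.7
finger_force: 61.0
```

```bash
python3 fd.py
```

```text
t 13.9 pos [678.3  29.5  95.5] F [-1.9 -1.2  8.3] M [0.18 0.24 0.18] w 10.7 ff 61.0 q [-0.38  0.83  0.83  1.56 -1.08  1.43  0.82]
deck pos [ -28.73 -129.3    17.37] F deck [3.1 2.  7.7] M tool [ 0.29  0.19 -0.04] F tool [ 3.2 -2.1 -7.7]
```

Request:
{"api": "send_rows", "payload": {"targets": [[0,[0,0,-0.02],[0.06,0,0]],[0,[-0.04,0,0],[0,0,0]],[0,[-0.03,0,0],[0,0,0]],[0,[0,0,0],[0,0,0]]]}}

```text
time_s: 14.3
position: [678.7, 26.9, 94.1]
tcp_rot: [-0.196, 0.663, 0.702, 0.172]
ft_force: [-0.9, -0.5, 8.5]
grip_width: 10.8
finger_force: 61.0
```

```bash
python3 fd.py
```

```text
t 14.3 pos [678.7  26.9  94.1] F [-0.9 -0.5  8.5] M [ 0.43  0.13 -0.07] w 10.8 ff 61.0 q [-0.37  0.84  0.83  1.55 -1.07  1.44  0.82]
deck pos [ -31.64 -129.51   17.46] F deck [3.9 1.  7.6] M tool [0.06 0.44 0.1 ] F tool [ 3.9 -1.1 -7.5]
```

Request:
{"api": "send_rows", "payload": {"targets": [[0,[-0.03,0,0],[0,0,0]],[0,[0,0,0],[0,0,0]]]}}

```text
time_s: 14.5
position: [678.7, 26.8, 94.1]
tcp_rot: [-0.197, 0.662, 0.702, 0.173]
ft_force: [-1.8, 1.5, 9.5]
grip_width: 10.7
finger_force: 61.1
```

```bash
python3 fd.py
```

```text
t 14.5 pos [678.7  26.8  94.1] F [-1.8  1.5  9.5] M [ 0.92  0.31 -0.11] w 10.7 ff 61.1 q [-0.37  0.84  0.83  1.55 -1.07  1.44  0.82]
deck pos [ -31.78 -129.56   17.53] F deck [6.1 1.7 7.5] M tool [0.17 0.94 0.21] F tool [ 6.2 -1.9 -7.4]
```

Request:
{"api": "send_rows", "payload": {"targets": [[0,[0,0,-0.02],[0,0,0]],[0,[0,-0.1,0],[0,0,0]],[0,[0,-0.1,0],[0,0,0]],[0,[0,-0.1,0],[0,0,0]],[0,[0,-0.1,0],[0,0,0]],[0,[0,-0.1,0],[0,0,0]],[0,[0,0,0],[0,0,0]]]}}

```text
time_s: 15.2
position: [654.3, 25.5, 94.1]
tcp_rot: [-0.196, 0.663, 0.702, 0.173]
ft_force: [3.5, 4.1, 3.7]
grip_width: 10.8
finger_force: 60.2
```

```bash
python3 fd.py
```

```text
t 15.2 pos [654.3  25.5  94.1] F [3.5 4.1 3.7] M [ 0.81 -0.48 -0.57] w 10.8 ff 60.2 q [-0.39  0.81  0.84  1.62 -1.06  1.42  0.85]
deck pos [ -31.88 -105.1    17.58] F deck [ 5.2 -3.7  1.2] M tool [-0.74  0.79  0.21] F tool [ 5.2  3.7 -1.3]
```

Request:
{"api": "send_rows", "payload": {"targets": [[0,[0,-0.1,0],[0,0,0]],[0,[0,-0.1,0],[0,0,0]],[0,[0,-0.1,0],[0,0,0]],[0,[0,-0.1,0],[0,0,0]],[0,[0,-0.1,0],[0,0,0]],[0,[0,-0.1,0],[0,0,0]],[0,[0,-0.1,0],[0,0,0]],[0,[0,-0.1,0],[0,0,0]],[0,[0,-0.1,0],[0,0,0]],[0,[0,0,0],[0,0,0]]]}}

```text
time_s: 16.2
position: [608.4, 23.1, 94.3]
tcp_rot: [-0.197, 0.662, 0.702, 0.173]
ft_force: [1.4, 6.8, 1.6]
grip_width: 11.0
finger_force: 59.9
```

```bash
python3 fd.py
```

```text
t 16.2 pos [608.4  23.1  94.3] F [1.4 6.8 1.6] M [ 0.85 -0.33 -0.47] w 11.0 ff 59.9 q [-0.42  0.75  0.86  1.74 -1.04  1.38  0.91]
deck pos [-31.97 -59.17  17.81] F deck [ 6.6 -1.7 -2. ] M tool [-0.56  0.84  0.2 ] F tool [6.6 1.8 2. ]
```

Request:
{"api": "send_rows", "payload": {"targets": [[0,[0,-0.08,0.02],[0,0,0]],[0,[0,-0.06,0],[0,0,0]],[0,[0,-0.04,0],[0,0,0]],[0,[0,0,0],[0,0,0]]]}}

```text
time_s: 16.6
position: [601.1, 22.8, 94.1]
tcp_rot: [-0.196, 0.662, 0.702, 0.174]
ft_force: [4.0, 5.5, 3.7]
grip_width: 11.1
finger_force: 60.0
```

```bash
python3 fd.py
```

```text
t 16.6 pos [601.1  22.8  94.1] F [4.  5.5 3.7] M [ 0.9  -0.84 -0.79] w 11.1 ff 60.0 q [-0.42  0.74  0.86  1.76 -1.04  1.38  0.92]
deck pos [-31.96 -51.78  17.62] F deck [ 6.5 -4.2  0.6] M tool [-1.16  0.86  0.22] F tool [ 6.5  4.2 -0.6]
```

Request:
{"api": "send_rows", "payload": {"targets": [[0,[0,-0.04,0],[0,0,0]],[0,[0,-0.03,0],[0,0,0]],[0,[0,0,0],[0,0,0]]]}}

```text
time_s: 16.9
position: [600.9, 22.4, 94.7]
tcp_rot: [-0.193, 0.663, 0.702, 0.175]
ft_force: [10.9, 6.0, 0.9]
grip_width: 10.8
finger_force: 59.9
```

```bash
python3 fd.py
```

```text
t 16.9 pos [600.9  22.4  94.7] F [10.9  6.   0.9] M [ 0.8  -1.98 -1.55] w 10.8 ff 59.9 q [-0.43  0.74  0.86  1.76 -1.04  1.37  0.92]
deck pos [-32.01 -51.63  18.36] F deck [  5.2 -11.1  -1.9] M tool [-2.53  0.7   0.31] F tool [ 5.2 11.2  1.8]
```

Request:
{"api": "send_rows", "payload": {"targets": [[0,[0,0.03,0.03],[-0.05,0,0]],[0,[0,0,0],[0,0,0]]]}}

```text
time_s: 17.1
position: [601.1, 22.8, 94.0]
tcp_rot: [-0.192, 0.663, 0.701, 0.177]
ft_force: [7.6, 3.7, 7.0]
grip_width: 11.2
finger_force: 60.7
```

```bash
python3 fd.py
```

```text
t 17.1 pos [601.1  22.8  94. ] F [7.6 3.7 7. ] M [ 1.   -0.99 -0.95] w 11.2 ff 60.7 q [-0.43  0.74  0.86  1.77 -1.05  1.36  0.92]
deck pos [-31.99 -51.79  17.56] F deck [ 6.4 -7.8  4.4] M tool [-1.38  0.95  0.29] F tool [ 6.3  7.8 -4.5]
```

The gauge sits against the rail and stop (contact forces +6, −8 and +4 N). I let go, back off and go to the hexagon.

Request:
{"api": "send_rows", "payload": {"targets": [[0.3,[0,0,0],[0,0,0]],[0.3,[0,0,0],[0,0,0]],[0.3,[0,0,0],[0,0,0]],[0.3,[0,0,-0.1],[0,0,0]],[0.3,[0,0,-0.4],[0,0,0]],[0.3,[0,0,-0.8],[0,0,0]],[0.45,[0,0,0],[0,0,0]],[0.45,[0,0,0],[0,0,0]]]}}

```text
time_s: 17.9
position: [600.2, -14.1, 149.7]
tcp_rot: [-0.191, 0.665, 0.701, 0.174]
ft_force: [-1.0, 0.4, -0.7]
grip_width: 38.4
finger_force: 0.0
```

```bash
python3 fd.py; python3 go.py 9 2.29 0 -0.5 0.5 72
```

```text
t 17.9 pos [600.2 -14.1 149.7] F [-1.   0.4 -0.7] M [-0.53 -0.05  0.04] w 38.4 ff 0.0 q [-0.39  0.69  0.91  1.71 -0.97  1.46  0.89]
deck pos [-36.03 -49.14  84.12] F deck [-0.   1.  -0.8] M tool [-0.   -0.53 -0.05] F tool [-0.  -1.   0.8]
t 17.9 pos [600.2 -14.1 149.7] F [-1.   0.4 -0.7] M [-0.53 -0.05  0.04] w 38.4 ff 0.0 q [-0.39  0.69  0.91  1.71 -0.97  1.46  0.89]
deck pos now [-36.  -49.1  84.1]
world [548.8  20.3 156.9]
9 rows [0.041, -0.132, 0.028] [-0.009, 0.004, 0.533] max 0.53 0.14 0.53
```

Request:
{"api": "send_rows", "payload": {"targets": [[0.45,[0.04,-0.13,0.028],[-0.01,0,0.533]],[0.45,[0.04,-0.13,0.028],[-0.01,0,0.533]],[0.45,[0.04,-0.13,0.028],[-0.01,0,0.533]],[0.45,[0.04,-0.13,0.028],[-0.01,0,0.533]],[0.45,[0.04,-0.13,0.028],[-0.01,0,0.533]],[0.45,[0.04,-0.13,0.028],[-0.01,0,0.533]],[0.45,[0.04,-0.13,0.028],[-0.01,0,0.533]],[0.45,[0.04,-0.13,0.028],[-0.01,0,0.533]],[0.45,[0.04,-0.13,0.028],[-0.01,0,0.533]],[0.45,[0,0,0],[0,0,0]],[0.45,[0,0,0],[0,0,0]]]}}

```text
time_s: 19.0
position: [548.6, 22.0, 154.3]
tcp_rot: [-0.237, 0.869, 0.422, 0.099]
ft_force: [0.0, -0.3, 0.1]
grip_width: 38.4
finger_force: 0.0
```

```bash
python3 go.py 6 2.29 0 -0.5 0.5 18; python3 shot.py wrist w6
```

```text
t 19.0 pos [548.6  22.  154.3] F [ 0.  -0.3  0.1] M [-0.51  0.01  0.03] w 38.4 ff 0.0 q [-0.59  0.66  1.09  1.86 -1.02  1.46  0.22]
deck pos now [-0.3  0.7 68.9]
world [547.5  47.3 110.2]
6 rows [0.001, 0.001, 0.17] [-0.001, 0.007, 0.003] max 0.17 0.17 0.01
t 19.05 pos [548.8  21.7 154.4] F [-0.1 -0.1  0.1] M [-0.52 -0.02 -0.05] w 38.3 ff 0.0 q [-0.59  0.66  1.09  1.86 -1.02  1.46  0.22]
```

View pics/w6.png

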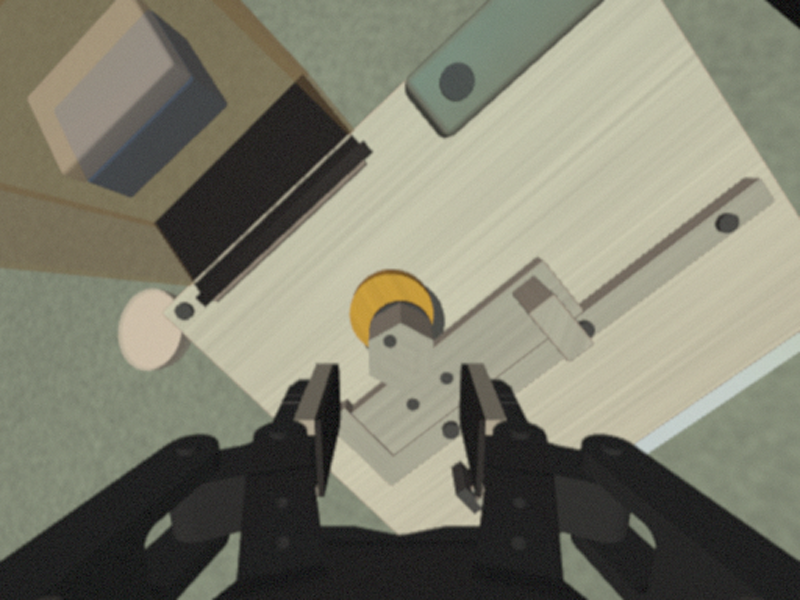

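The gauge lies home against the rail and stop. The hexagon at (402,352) is square between the pads, with its flats vertical in the picture. I go down and grip it.

Request:
{"api": "send_rows", "payload": {"targets": [[0.45,[0,0,0.17],[0,0,0]],[0.45,[0,0,0.17],[0,0,0]],[0.45,[0,0,0.17],[0,0,0]],[0.45,[0,0,0.17],[0,0,0]],[0.45,[0,0,0.17],[0,0,0]],[0.45,[0,0,0.17],[0,0,0]],[0.45,[0,0,0],[0,0,0]]], "squeeze": 40}}

```text
time_s: 19.75
position: [546.6, 48.0, 109.2]
tcp_rot: [-0.238, 0.87, 0.422, 0.098]
ft_force: [-0.3, 0.0, 1.1]
grip_width: 38.6
finger_force: 0.0
```

```bash
python3 fd.py
```

```text
t 19.75 pos [546.6  48.  109.2] F [-0.3  0.   1.1] M [-0.48 -0.08  0.02] w 38.6 ff 0.0 q [-0.61  0.71  1.04  1.91 -1.09  1.39  0.25]
deck pos [-0.36  1.39 16.8 ] F deck [0.6 0.3 0.9] M tool [-0.35 -0.34 -0.04] F tool [ 0.2 -0.6 -0.9]
```

Request:
{"api": "send_rows", "payload": {"targets": [[0,[0,0,0],[0,0,0]],[0,[0,0,0],[0,0,0]],[0,[0,0,0],[0,0,0]],[0,[0,0,0],[0,0,0]]]}}

```text
time_s: 20.15
position: [547.4, 46.7, 110.6]
tcp_rot: [-0.237, 0.87, 0.421, 0.099]
ft_force: [-0.3, 0.0, -0.7]
grip_width: 23.4
finger_force: 50.4
```

```bash
python3 fd.py
```

```text
t 20.15 pos [547.4  46.7 110.6] F [-0.3  0.  -0.7] M [-0.56  0.01  0.19] w 23.4 ff 50.4 q [-0.6   0.7   1.04  1.91 -1.08  1.39  0.25]
deck pos [-0.79  0.66 18.65] F deck [-0.3  0.3 -0.6] M tool [-0.27 -0.5  -0.14] F tool [-0.4 -0.   0.6]
```

Request:
{"api": "send_rows", "payload": {"targets": [[0,[0,0,0],[0,0,0.4]],[0,[0,0,0],[0,0,0.4]],[0,[0,0,0],[0,0,0.4]],[0,[0,0,0],[0,0,0.4]],[0,[0,0,0],[0,0,0.4]]]}}

```text
time_s: 20.65
position: [547.3, 46.8, 110.6]
tcp_rot: [-0.249, 0.923, 0.286, 0.062]
ft_force: [-1.0, 0.4, -1.6]
grip_width: 23.0
finger_force: 50.5
```

```bash
cat >> fd.py <<'E'
B=toolR(Rd,0); rv=R.from_matrix(B.T@tcp(s)[:3,:3]).as_rotvec(); print('psi',rv.round(4),'grip',s['finger_force'])
E
python3 fd.py
```

```text
t 20.65 pos [547.3  46.8 110.6] F [-1.   0.4 -1.6] M [-0.52  0.08  0.22] w 23.0 ff 50.5 q [-0.63  0.74  1.09  1.91 -1.11  1.42 -0.03]
deck pos [-0.66  0.73 18.63] F deck [-0.4  1.  -1.6] M tool [-0.33 -0.44 -0.13] F tool [-1.  -0.1  1.6]
psi [ 0.0068 -0.0035  2.5911] grip 50.50297354348004
```

Request:
{"api": "send_rows", "payload": {"targets": [[0,[0,0,0],[0,0,0.4]],[0,[0,0,0],[0,0,0.4]],[0,[0,0,0],[0,0,0.4]],[0,[0,0,0],[0,0,0.4]],[0,[0,0,0],[0,0,0.4]],[0,[0,0,0],[0,0,0.4]],[0,[0,0,0],[0,0,0.4]],[0,[0,0,0],[0,0,0.2]]]}}

```text
time_s: 21.45
position: [547.3, 47.0, 110.7]
tcp_rot: [-0.257, 0.964, 0.073, 0.005]
ft_force: [-1.5, -0.6, 1.4]
grip_width: 23.1
finger_force: 50.7
```

```bash
python3 fd.py
```

```text
t 21.45 pos [547.3  47.  110.7] F [-1.5 -0.6  1.4] M [-0.24  0.2   0.27] w 23.1 ff 50.7 q [-0.66  0.79  1.16  1.91 -1.15  1.48 -0.45]
deck pos [-0.48  0.77 18.63] F deck [0.3 1.5 1.4] M tool [-0.2  -0.34 -0.12] F tool [-1.5 -0.4 -1.4]
psi [ 0.0069 -0.0048  3.0402] grip 50.65879852627404
```

Request:
{"api": "send_rows", "payload": {"targets": [[0,[0,0,0],[0,0,0.2]],[0,[0,0,0],[0,0,0.2]],[0,[0,0,0],[0,0,0.2]]]}}

```text
time_s: 21.75
position: [547.3, 47.0, 110.7]
tcp_rot: [-0.257, 0.966, 0.029, -0.007]
ft_force: [-1.7, 0.6, 2.9]
grip_width: 23.3
finger_force: 50.9
```

```bash
python3 fd.py
```

```text
t 21.75 pos [547.3  47.  110.7] F [-1.7  0.6  2.9] M [0.   0.34 0.42] w 23.3 ff 50.9 q [-0.66  0.8   1.17  1.91 -1.16  1.49 -0.53]
deck pos [-0.46  0.77 18.64] F deck [2.1 1.7 2.2] M tool [ 0.02 -0.5  -0.2 ] F tool [-1.6 -2.1 -2.2]
psi [ 0.0066 -0.0051  3.1309] grip 50.86441176594235
```

Request:
{"api": "send_rows", "payload": {"targets": [[0,[0,0,0],[0,0,0.1]],[0,[0,0,0],[0,0,0]]]}}

```text
time_s: 21.95
position: [547.3, 47.0, 110.7]
tcp_rot: [-0.257, 0.966, 0.023, -0.009]
ft_force: [-2.1, 0.6, 4.1]
grip_width: 23.5
finger_force: 51.0
```

```bash
python3 fd.py
```

```text
t 21.95 pos [547.3  47.  110.7] F [-2.1  0.6  4.1] M [0.05 0.43 0.26] w 23.5 ff 51.0 q [-0.66  0.8   1.17  1.91 -1.16  1.49 -0.55]
deck pos [-0.49  0.76 18.62] F deck [2.7 2.  3.2] M tool [ 0.07 -0.5  -0.01] F tool [-2.  -2.7 -3.2]
psi [-0.0066  0.0053 -3.1386] grip 51.01143915206194
```

Request:
{"api": "send_rows", "payload": {"targets": [[0,[0,0,0],[0,0,0.1]],[0,[0,0,0],[0,0,0]]]}}

```text
time_s: 22.15
position: [547.3, 47.0, 110.7]
tcp_rot: [-0.257, 0.966, 0.015, -0.011]
ft_force: [-2.9, -0.4, 4.6]
grip_width: 23.3
finger_force: 51.1
```

```bash
python3 fd.py
```

```text
t 22.15 pos [547.3  47.  110.7] F [-2.9 -0.4  4.6] M [0.2  0.49 0.34] w 23.3 ff 51.1 q [-0.67  0.8   1.17  1.91 -1.16  1.49 -0.56]
deck pos [-0.5   0.77 18.62] F deck [2.  2.9 4.1] M tool [ 0.21 -0.59 -0.05] F tool [-2.9 -2.  -4.1]
psi [-0.0065  0.0053 -3.1237] grip 51.14703390165232
```

Request:
{"api": "send_rows", "payload": {"targets": [[0,[0,0,0],[0,0,0.1]],[0,[0,0,0],[0,0,0.1]],[0,[0,0,0],[0,0,0.1]]]}}

```text
time_s: 22.45
position: [547.3, 47.0, 110.7]
tcp_rot: [-0.257, 0.966, -0.007, -0.016]
ft_force: [-2.9, -0.2, 5.0]
grip_width: 22.8
finger_force: 51.2
```

```bash
python3 fd.py
```

```text
t 22.45 pos [547.3  47.  110.7] F [-2.9 -0.2  5. ] M [0.28 0.53 0.49] w 22.8 ff 51.2 q [-0.67  0.81  1.18  1.91 -1.17  1.5  -0.6 ]
deck pos [-0.49  0.72 18.63] F deck [2.4 2.9 4.4] M tool [ 0.26 -0.71 -0.17] F tool [-3.1 -2.2 -4.4]
psi [-0.0062  0.0054 -3.0781] grip 51.22494988027029
```

Request:
{"api": "send_rows", "payload": {"targets": [[0,[0,0,0],[0,0,0.1]],[0,[0,0,0],[0,0,0.1]],[0,[0,0,0],[0,0,0.1]]]}}

```text
time_s: 22.75
position: [547.3, 47.0, 110.7]
tcp_rot: [-0.256, 0.966, -0.028, -0.022]
ft_force: [-3.1, -0.6, 5.3]
grip_width: 23.2
finger_force: 51.3
```

```bash
python3 fd.py
```

```text
t 22.75 pos [547.3  47.  110.7] F [-3.1 -0.6  5.3] M [0.32 0.55 0.48] w 23.2 ff 51.3 q [-0.67  0.81  1.19  1.91 -1.17  1.5  -0.65]
deck pos [-0.47  0.76 18.59] F deck [2.2 3.1 4.8] M tool [ 0.26 -0.74 -0.15] F tool [-3.4 -1.8 -4.8]
psi [-0.0062  0.0054 -3.033 ] grip 51.27990841632709
```

Request:
{"api": "send_rows", "payload": {"targets": [[0,[0,0,0],[0,0,0.1]],[0,[0,0,0],[0,0,0.1]],[0,[0,0,0],[0,0,0.1]]]}}

```text
time_s: 23.05
position: [547.3, 47.0, 110.7]
tcp_rot: [-0.256, 0.965, -0.05, -0.028]
ft_force: [-3.4, -0.2, 6.1]
grip_width: 23.1
finger_force: 51.3
```

```bash
python3 fd.py
```

```text
t 23.05 pos [547.3  47.  110.7] F [-3.4 -0.2  6.1] M [0.39 0.53 0.45] w 23.1 ff 51.3 q [-0.67  0.82  1.19  1.91 -1.18  1.51 -0.69]
deck pos [-0.45  0.75 18.59] F deck [3.  3.4 5.4] M tool [ 0.31 -0.72 -0.14] F tool [-3.8 -2.4 -5.3]
psi [-0.0059  0.0054 -2.9881] grip 51.28811677219346
```

Request:
{"api": "send_rows", "payload": {"targets": [[0,[0,0,0],[0,0,0.1]],[0,[0,0,0],[0,0,0.1]]]}}

```text
time_s: 23.25
position: [547.3, 47.1, 110.7]
tcp_rot: [-0.255, 0.964, -0.065, -0.032]
ft_force: [-2.5, 0.1, 4.9]
grip_width: 23.5
finger_force: 51.3
```

```bash
python3 fd.py
```

```text
t 23.25 pos [547.3  47.1 110.7] F [-2.5  0.1  4.9] M [0.35 0.49 0.48] w 23.5 ff 51.3 q [-0.67  0.82  1.2   1.91 -1.18  1.51 -0.72]
deck pos [-0.41  0.74 18.63] F deck [2.7 2.5 4.2] M tool [ 0.25 -0.71 -0.18] F tool [-2.9 -2.2 -4.2]
psi [-0.0057  0.0053 -2.958 ] grip 51.29056076402776
```

Request:
{"api": "send_rows", "payload": {"targets": [[0,[0,0,0],[0,0,0.1]],[0,[0,0,0],[0,0,0.1]]]}}

```text
time_s: 23.45
position: [547.3, 47.1, 110.7]
tcp_rot: [-0.255, 0.963, -0.079, -0.036]
ft_force: [-4.1, -0.4, 5.8]
grip_width: 23.3
finger_force: 51.3
```

```bash
python3 fd.py
```

```text
t 23.45 pos [547.3  47.1 110.7] F [-4.1 -0.4  5.8] M [0.39 0.56 0.46] w 23.3 ff 51.3 q [-0.68  0.83  1.2   1.91 -1.18  1.52 -0.74]
deck pos [-0.42  0.73 18.6 ] F deck [2.7 4.1 5.1] M tool [ 0.26 -0.77 -0.13] F tool [-4.6 -1.8 -5.1]
psi [-0.0056  0.0054 -2.9281] grip 51.29243666189723
```

Request:
{"api": "send_rows", "payload": {"targets": [[0,[0,0,0],[0,0,0.1]],[0,[0,0,0],[0,0,0.1]]]}}

```text
time_s: 23.65
position: [547.3, 47.1, 110.8]
tcp_rot: [-0.254, 0.962, -0.094, -0.039]
ft_force: [-2.7, -0.9, 5.4]
grip_width: 22.8
finger_force: 51.3
```

```bash
python3 fd.py
```

```text
t 23.65 pos [547.3  47.1 110.8] F [-2.7 -0.9  5.4] M [0.4  0.55 0.45] w 22.8 ff 51.3 q [-0.68  0.83  1.2   1.91 -1.18  1.52 -0.77]
deck pos [-0.4   0.71 18.62] F deck [2.  2.7 5.1] M tool [ 0.25 -0.76 -0.13] F tool [-3.2 -1.3 -5.1]
psi [-0.0054  0.0053 -2.8981] grip 51.29373187897727
```

Request:
{"api": "send_rows", "payload": {"targets": [[0,[0,0,0],[0,0,0.1]],[0,[0,0,0],[0,0,0.1]]]}}

```text
time_s: 23.85
position: [547.3, 47.1, 110.8]
tcp_rot: [-0.254, 0.96, -0.108, -0.043]
ft_force: [-3.1, 0.0, 6.1]
grip_width: 23.2
finger_force: 51.3
```

```bash
python3 fd.py
```

```text
t 23.85 pos [547.3  47.1 110.8] F [-3.1  0.   6.1] M [0.42 0.56 0.48] w 23.2 ff 51.3 q [-0.68  0.83  1.21  1.91 -1.19  1.52 -0.8 ]
deck pos [-0.38  0.7  18.61] F deck [3.2 3.1 5.2] M tool [ 0.24 -0.8  -0.15] F tool [-3.9 -2.2 -5.2]
psi [-0.0053  0.0054 -2.8681] grip 51.29408860055264
```

Request:
{"api": "send_rows", "payload": {"targets": [[0,[0,0,0],[0,0,0.1]],[0,[0,0,0],[0,0,0.1]]]}}

```text
time_s: 24.05
position: [547.3, 47.1, 110.7]
tcp_rot: [-0.253, 0.959, -0.122, -0.047]
ft_force: [-3.1, -0.2, 4.8]
grip_width: 23.5
finger_force: 51.4
```

```bash
python3 fd.py|tail -2
```

```text
deck pos [-0.38  0.72 18.59] F deck [2.4 3.1 4.2] M tool [ 0.23 -0.74 -0.1 ] F tool [-3.7 -1.3 -4.2]
psi [-0.0052  0.0054 -2.8381] grip 51.36532851902302
```

Request:
{"api": "send_rows", "payload": {"targets": [[0,[0,0,0],[0,0,0.1]],[0,[0,0,0],[0,0,0.1]]]}}

```text
time_s: 24.25
position: [547.3, 47.1, 110.8]
tcp_rot: [-0.252, 0.957, -0.137, -0.051]
ft_force: [-3.3, -0.3, 5.1]
grip_width: 23.1
finger_force: 51.3
```

```bash
python3 fd.py|tail -2
```

```text
deck pos [-0.35  0.7  18.6 ] F deck [2.4 3.3 4.5] M tool [ 0.22 -0.77 -0.16] F tool [-3.9 -1.2 -4.5]
psi [-0.005   0.0053 -2.8081] grip 51.31718033167999
```

Request:
{"api": "send_rows", "payload": {"targets": [[0,[0,0,0],[0,0,0.1]],[0,[0,0,0],[0,0,0.1]]]}}

```text
time_s: 24.45
position: [547.3, 47.2, 110.8]
tcp_rot: [-0.251, 0.954, -0.151, -0.055]
ft_force: [-2.9, 0.9, 5.2]
grip_width: 23.1
finger_force: 51.4
```

```bash
python3 fd.py|tail -2
```

```text
deck pos [-0.3   0.69 18.6 ] F deck [3.5 2.9 4. ] M tool [ 0.11 -0.8  -0.27] F tool [-3.9 -2.2 -4. ]
psi [-0.0051  0.0054 -2.7786] grip 51.38396276102867
```

Request:
{"api": "send_rows", "payload": {"targets": [[0,[0,0,0],[0,0,0.1]],[0,[0,0,0],[0,0,0.1]]]}}

```text
time_s: 24.65
position: [547.4, 47.2, 110.8]
tcp_rot: [-0.251, 0.952, -0.165, -0.058]
ft_force: [-3.0, 0.4, 6.5]
grip_width: 23.3
finger_force: 51.5
```

```bash
python3 fd.py|tail -2
```

```text
deck pos [-0.21  0.64 18.61] F deck [3.7 2.9 5.3] M tool [ 0.14 -0.81 -0.52] F tool [-4.1 -2.2 -5.3]
psi [-0.0051  0.0054 -2.7494] grip 51.53373772584018
```

The torque has climbed from 0.15 to 0.27 and then 0.52 Nm, so the bush has met the gauge at ψ≈−2.80. I ease back a touch.

Request:
{"api": "send_rows", "payload": {"targets": [[0,[0,0,0],[0,0,-0.1]],[0,[0,0,0],[0,0,-0.1]]]}}

```text
time_s: 24.85
position: [547.3, 47.2, 110.8]
tcp_rot: [-0.252, 0.954, -0.151, -0.055]
ft_force: [-2.0, 0.1, 6.1]
grip_width: 23.3
finger_force: 51.3
```

```bash
python3 fd.py|tail -2
```

```text
deck pos [-0.3   0.75 18.59] F deck [3.2 2.  5.2] M tool [ 0.17 -0.7   0.18] F tool [-3.  -2.3 -5.2]
psi [-0.005   0.0051 -2.7784] grip 51.259819166734815
```

Request:
{"api": "send_rows", "payload": {"targets": [[0,[0,0,0],[0,0,-0.05]],[0,[0,0,0],[0,0,-0.05]]]}}

```text
time_s: 25.05
position: [547.3, 47.1, 110.8]
tcp_rot: [-0.252, 0.956, -0.144, -0.053]
ft_force: [-2.1, 1.3, 5.7]
grip_width: 23.3
finger_force: 51.2
```

```bash
python3 fd.py|tail -2
```

```text
deck pos [-0.33  0.73 18.61] F deck [4.1 2.1 4.3] M tool [ 0.24 -0.79  0.15] F tool [-3.3 -3.1 -4.3]
psi [-0.0048  0.0049 -2.7929] grip 51.239313727710396
```

Request:
{"api": "send_rows", "payload": {"targets": [[0.45,[0,0,0],[0,0,0]],[0.45,[0,0,0],[0,0,0]],[0.45,[0,0,0],[0,0,0]],[0.45,[0,0,-0.2],[0,0,0]],[0.45,[0,0,-0.5],[0,0,0]],[0.45,[0,0,-0.5],[0,0,0]],[0.3,[0,0,0],[0,0,0]],[0.3,[0,0,0],[0,0,0]]]}}

```text
time_s: 25.85
position: [549.4, 16.7, 162.9]
tcp_rot: [-0.251, 0.956, -0.144, -0.052]
ft_force: [-0.2, 0.4, -0.5]
grip_width: 26.0
finger_force: 0.0
```

```bash
python3 fd.py
python3 - <<'E'
from h import *; from bench import viewer
s=state(); c=viewer.capture('wrist'); np.savez('pics/w7.npz',**c)
p=np.load('deck.npy'); Rd=deckR(p[3])
H=T(rot(np.array([-0.192,0.663,0.701,0.177])/np.linalg.norm([-0.192,0.663,0.701,0.177])).as_matrix(),[601.1,22.8,94.0])
A=H.copy(); A[:3,3]-=H[:3,2]*55
rows(tcp(s),A,14)
E
```

```text
t 25.85 pos [549.4  16.7 162.9] F [-0.2  0.4 -0.5] M [-0.48 -0.03  0.07] w 26.0 ff 0.0 q [-0.65  0.79  1.27  1.85 -1.12  1.6  -0.9 ]
deck pos [-0.7   0.13 79.  ] F deck [ 0.2  0.2 -0.6] M tool [-0.46  0.14 -0.06] F tool [-0.2 -0.1  0.6]
psi [-2.700e-03  6.600e-03 -2.794e+00] grip 0.0
t 25.85 pos [549.4  16.7 162.9] F [-0.2  0.4 -0.5] M [-0.48 -0.03  0.07] w 26.0 ff 0.0 q [-0.65  0.79  1.27  1.85 -1.12  1.6  -0.9 ]
14 rows [0.048, 0.091, 0.009] [0.007, -0.0, -0.916] max 0.92 0.1 0.92
```

Request:
{"api": "send_rows", "payload": {"targets": [[0.3,[0.048,0.09,0.01],[0.007,0,-0.916]],[0.3,[0.048,0.09,0.01],[0.007,0,-0.916]],[0.3,[0.048,0.09,0.01],[0.007,0,-0.916]],[0.3,[0.048,0.09,0.01],[0.007,0,-0.916]],[0.3,[0.048,0.09,0.01],[0.007,0,-0.916]],[0.3,[0.048,0.09,0.01],[0.007,0,-0.916]],[0.3,[0.048,0.09,0.01],[0.007,0,-0.916]],[0.3,[0.048,0.09,0.01],[0.007,0,-0.916]],[0.3,[0.048,0.09,0.01],[0.007,0,-0.916]],[0.3,[0.048,0.09,0.01],[0.007,0,-0.916]],[0.3,[0.048,0.09,0.01],[0.007,0,-0.916]],[0.3,[0.048,0.09,0.01],[0.007,0,-0.916]],[0.3,[0.048,0.09,0.01],[0.007,0,-0.916]],[0.3,[0.048,0.09,0.01],[0.007,0,-0.916]],[0.3,[0,0,0],[0,0,0]],[0.3,[0,0,0],[0,0,0]]]}}

```text
time_s: 27.5
position: [601.9, -2.9, 139.9]
tcp_rot: [-0.194, 0.664, 0.701, 0.176]
ft_force: [0.5, 0.3, 0.5]
grip_width: 25.7
finger_force: 0.0
```

```bash
cat > gh.py <<'E'
import sys; from h import *
s=state(); q=np.array([-0.192,0.663,0.701,0.177])
H=T(rot(q/np.linalg.norm(q)).as_matrix(),[601.1,22.8,94.0]); H[:3,3]-=H[:3,2]*float(sys.argv[2]); rows(tcp(s),H,int(sys.argv[1]))
E
python3 gh.py 6 0
python3 - <<'E'
# fin check in the wrist picture: expected fin-top corners against the image
from h import *; from bench import viewer
c=viewer.capture('wrist'); np.savez('pics/w8.npz',**c)
E
```

```text
t 27.5 pos [601.9  -2.9 139.9] F [0.5 0.3 0.5] M [-0.54 -0.01 -0.  ] w 25.7 ff 0.0 q [-0.39  0.68  0.87  1.72 -0.97  1.43  0.88]
6 rows [-0.003, 0.003, 0.175] [-0.003, -0.002, -0.002] max 0.18 0.18 0.0
```

Request:
{"api": "send_rows", "payload": {"targets": [[0.3,[0,0,0.175],[0,0,0]],[0.3,[0,0,0.175],[0,0,0]],[0.3,[0,0,0.175],[0,0,0]],[0.3,[0,0,0.175],[0,0,0]],[0.3,[0,0,0.175],[0,0,0]],[0.3,[0,0,0.165],[0,0,0]],[0.3,[0,0,0],[0,0,0]],[0,[0,0,0],[0,0,0]],[0,[0,0,0],[0,0,0]],[0,[0,0,0],[0,0,0]]], "squeeze": 60}}

```text
time_s: 28.55
position: [600.8, 22.6, 95.9]
tcp_rot: [-0.193, 0.663, 0.701, 0.177]
ft_force: [0.5, 1.4, -2.0]
grip_width: 10.9
finger_force: 59.9
```

```bash
python3 fd.py
```

```text
t 28.55 pos [600.8  22.6  95.9] F [ 0.5  1.4 -2. ] M [-0.52 -0.16 -0.19] w 10.9 ff 59.9 q [-0.41  0.72  0.83  1.76 -1.03  1.35  0.91]
deck pos [-31.23 -51.53  19.22] F deck [ 0.2 -0.5 -2.4] M tool [-0.21 -0.52  0.1 ] F tool [0.2 0.6 2.4]
psi [0.0035 0.0133 1.5657] grip 59.93549644947052
```

Request:
{"api": "send_rows", "payload": {"targets": [[0,[0,0,0.03],[0,0,0]],[0,[0,0.04,0],[0,0,0]],[0,[0,0.04,0],[0,0,0]]]}}

```text
time_s: 28.85
position: [601.1, 22.6, 95.8]
tcp_rot: [-0.196, 0.662, 0.701, 0.176]
ft_force: [-12.7, -2.1, 11.8]
grip_width: 10.6
finger_force: 61.7
```

```bash
python3 fd.py
```

```text
t 28.85 pos [601.1  22.6  95.8] F [-12.7  -2.1  11.8] M [0.1  2.15 1.25] w 10.6 ff 61.7 q [-0.41  0.72  0.83  1.76 -1.02  1.36  0.91]
deck pos [-31.27 -51.77  19.21] F deck [ 4.6 12.8 11. ] M tool [2.48 0.22 0.01] F tool [  4.7 -13.  -10.7]
psi [0.0071 0.0208 1.567 ] grip 61.70854032039642
```

Request:
{"api": "send_rows", "payload": {"targets": [[0,[0,0.04,0],[0,0,0]],[0,[0,0.04,0],[0,0,0]],[0,[0,0.04,0],[0,0,0]]]}}

```text
time_s: 29.15
position: [602.2, 22.6, 95.9]
tcp_rot: [-0.2, 0.662, 0.701, 0.173]
ft_force: [-21.8, -4.8, 16.5]
grip_width: 11.0
finger_force: 62.4
```

```bash
python3 fd.py
```

```text
t 29.15 pos [602.2  22.6  95.9] F [-21.8  -4.8  16.5] M [0.42 4.15 2.44] w 11.0 ff 62.4 q [-0.4   0.73  0.83  1.75 -1.02  1.37  0.9 ]
deck pos [-31.32 -52.95  19.31] F deck [ 5.  22.  16.2] M tool [ 4.79  0.63 -0.01] F tool [  5.2 -22.4 -15.5]
psi [0.0126 0.0305 1.569 ] grip 62.42055952548981
```

The gauge sticks at about 22 N of pull. I relax, let go, and ease the hexagon back a touch.

Request:
{"api": "send_rows", "payload": {"targets": [[0,[0,-0.09,-0.01],[0,0,0]],[0,[0,-0.08,0],[0,0,0]],[0,[0,0,0],[0,0,0]]]}}

```text
time_s: 29.45
position: [602.1, 22.4, 96.2]
tcp_rot: [-0.193, 0.663, 0.701, 0.178]
ft_force: [-1.6, -1.5, 5.5]
grip_width: 11.0
finger_force: 61.1
```

```bash
python3 fd.py
```

```text
t 29.45 pos [602.1  22.4  96.2] F [-1.6 -1.5  5.5] M [-0.21  0.59  0.19] w 11.0 ff 61.1 q [-0.41  0.72  0.83  1.76 -1.03  1.35  0.91]
deck pos [-31.3  -52.8   19.64] F deck [1.5 1.7 5.5] M tool [ 0.62 -0.18  0.15] F tool [ 1.5 -1.7 -5.5]
psi [0.0029 0.013  1.5657] grip 61.066187024116516
```

Request:
{"api": "send_rows", "payload": {"targets": [[0.3,[0,0,0],[0,0,0]],[0.3,[0,0,0],[0,0,0]],[0.3,[0,0,0],[0,0,0]],[0.3,[0,0,-0.2],[0,0,0]],[0.3,[0,0,-0.4],[0,0,0]],[0.45,[0,0,-0.5],[0,0,0]],[0.45,[0,0,0],[0,0,0]]]}}

```text
time_s: 30.15
position: [606.3, -8.9, 146.5]
tcp_rot: [-0.189, 0.664, 0.701, 0.179]
ft_force: [-0.2, -1.2, -0.5]
grip_width: 38.6
finger_force: 0.0
```

```bash
python3 fd.py; python3 go.py 14 -2.795 0 -0.5 0.5 72
```

```text
t 30.15 pos [606.3  -8.9 146.5] F [-0.2 -1.2 -0.5] M [-0.59  0.01 -0.  ] w 38.6 ff 0.0 q [-0.38  0.68  0.87  1.71 -0.97  1.43  0.88]
deck pos [-33.38 -55.44  78.98] F deck [-1.3  0.2  0.2] M tool [ 0.04 -0.59  0.03] F tool [-1.3 -0.3 -0.2]
psi [6.0000e-04 4.5000e-03 1.5656e+00] grip 0.0
t 30.15 pos [606.3  -8.9 146.5] F [-0.2 -1.2 -0.5] M [-0.59  0.01 -0.  ] w 38.6 ff 0.0 q [-0.38  0.68  0.87  1.71 -0.97  1.43  0.88]
deck pos now [-33.4 -55.4  79. ]
world [548.8  20.3 156.9]
14 rows [-0.038, -0.102, 0.01] [-0.002, 0.001, 0.916] max 0.92 0.11 0.92
```

Request:
{"api": "send_rows", "payload": {"targets": [[0.45,[-0.038,-0.102,0.01],[0,0,0.916]],[0.45,[-0.038,-0.102,0.01],[0,0,0.916]],[0.45,[-0.038,-0.102,0.01],[0,0,0.916]],[0.45,[-0.038,-0.102,0.01],[0,0,0.916]],[0.45,[-0.038,-0.102,0.01],[0,0,0.916]],[0.45,[-0.038,-0.102,0.01],[0,0,0.916]],[0.45,[-0.038,-0.102,0.01],[0,0,0.916]],[0.45,[-0.038,-0.102,0.01],[0,0,0.916]],[0.45,[-0.038,-0.102,0.01],[0,0,0.916]],[0.45,[-0.038,-0.102,0.01],[0,0,0.916]],[0.45,[-0.038,-0.102,0.01],[0,0,0.916]],[0.45,[-0.038,-0.102,0.01],[0,0,0.916]],[0.45,[-0.038,-0.102,0.01],[0,0,0.916]],[0.45,[-0.038,-0.102,0.01],[0,0,0.916]],[0.45,[0,0,0],[0,0,0]]], "squeeze": 40}}

```text
time_s: 31.65
position: [546.6, 24.8, 153.7]
tcp_rot: [-0.255, 0.955, -0.142, -0.057]
ft_force: [0.5, -0.1, 0.5]
grip_width: 38.3
finger_force: 0.0
```

```bash
python3 fd.py; python3 go.py 5 -2.793 0 -0.5 0.7 18.6
```

```text
t 31.65 pos [546.6  24.8 153.7] F [ 0.5 -0.1  0.5] M [-0.5  -0.09  0.02] w 38.3 ff 0.0 q [-0.66  0.8   1.25  1.86 -1.13  1.6  -0.9 ]
deck pos [ 1.9   2.52 66.91] F deck [ 0.2 -0.5  0.5] M tool [-0.46  0.22 -0.04] F tool [ 0.4 -0.3 -0.5]
psi [-0.0177 -0.0053 -2.7953] grip 0.0
t 31.65 pos [546.6  24.8 153.7] F [ 0.5 -0.1  0.5] M [-0.5  -0.09  0.02] w 38.3 ff 0.0 q [-0.66  0.8   1.25  1.86 -1.13  1.6  -0.9 ]
deck pos now [ 1.9  2.5 66.9]
world [547.3  47.  110.7]
5 rows [0.012, 0.007, 0.193] [-0.002, 0.017, 0.003] max 0.19 0.19 0.02
```

Down, grip, read. Then turn back about 0.035 rad.

Request:
{"api": "send_rows", "payload": {"targets": [[0.45,[0.012,0.007,0.19],[0,0.017,0.003]],[0.45,[0.012,0.007,0.19],[0,0.017,0.003]],[0.45,[0.012,0.007,0.19],[0,0.017,0.003]],[0.45,[0.012,0.007,0.19],[0,0.017,0.003]],[0.45,[0.012,0.007,0.19],[0,0.017,0.003]],[0.45,[0,0,0],[0,0,0]],[0,[0,0,0],[0,0,0]],[0,[0,0,0],[0,0,0]],[0,[0,0,0],[0,0,0]],[0,[0,0,0],[0,0,0]]]}}

```text
time_s: 32.65
position: [547.5, 46.6, 111.5]
tcp_rot: [-0.255, 0.955, -0.145, -0.051]
ft_force: [0.3, 3.2, 1.0]
grip_width: 23.1
finger_force: 40.8
```

```bash
python3 fd.py
```

```text
t 32.65 pos [547.5  46.6 111.5] F [0.3 3.2 1. ] M [-0.05 -0.06  0.07] w 23.1 ff 40.8 q [-0.68  0.84  1.21  1.91 -1.19  1.53 -0.87]
deck pos [-0.41  0.58 19.51] F deck [ 3.3 -0.4 -0.8] M tool [-0.04  0.04 -0.09] F tool [-0.7 -3.2  0.8]
psi [ 2.0000e-04 -4.3000e-03 -2.7927e+00] grip 40.80501102958806
```

Request:
{"api": "send_rows", "payload": {"targets": [[0,[0,0,0],[0,0,-0.1]],[0,[0,0,0],[0,0,-0.1]],[0,[0,0,0],[0,0,0]]]}}

```text
time_s: 32.95
position: [547.5, 46.5, 111.4]
tcp_rot: [-0.256, 0.957, -0.13, -0.047]
ft_force: [0.5, 4.6, 2.8]
grip_width: 23.1
finger_force: 40.9
```

```bash
python3 fd.py
```

```text
t 32.95 pos [547.5  46.5 111.4] F [0.5 4.6 2.8] M [ 0.24  0.05 -0.06] w 23.1 ff 40.9 q [-0.68  0.83  1.21  1.91 -1.19  1.53 -0.84]
deck pos [-0.51  0.61 19.49] F deck [ 5.3 -0.8  0.1] M tool [ 0.23 -0.08  0.07] F tool [-1.  -5.3 -0.1]
psi [ 6.0000e-04 -4.5000e-03 -2.8227e+00] grip 40.85927375592291
```

Request:
{"api": "send_rows", "payload": {"targets": [[0.45,[0,0,0],[0,0,0]],[0.45,[0,0,0],[0,0,0]],[0.45,[0,0,0],[0,0,0]],[0.45,[0,0,-0.2],[0,0,0]],[0.45,[0,0,-0.5],[0,0,0]],[0.3,[0,0,-0.5],[0,0,0]],[0.3,[0,0,0],[0,0,0]]]}}

```text
time_s: 33.65
position: [550.2, 12.6, 166.2]
tcp_rot: [-0.254, 0.957, -0.132, -0.044]
ft_force: [0.3, -0.2, 0.2]
grip_width: 25.7
finger_force: 0.0
```

```bash
sed -i 's/\[601.1,22.8,94.0\]/[602.2,22.8,94.2]/' gh.py; python3 gh.py 14 50; python3 fd.py | tail -1
```

```text
t 33.65 pos [550.2  12.6 166.2] F [ 0.3 -0.2  0.2] M [-0.54 -0.04 -0.04] w 25.7 ff 0.0 q [-0.64  0.78  1.27  1.85 -1.11  1.6  -0.87]
14 rows [0.048, 0.089, 0.023] [0.008, -0.006, -0.903] max 0.9 0.1 0.9
psi [ 1.0500e-02  1.0000e-04 -2.8215e+00] grip 0.0
```

Request:
{"api": "send_rows", "payload": {"targets": [[0.3,[0.048,0.089,0.023],[0.008,-0.006,-0.903]],[0.3,[0.048,0.089,0.023],[0.008,-0.006,-0.903]],[0.3,[0.048,0.089,0.023],[0.008,-0.006,-0.903]],[0.3,[0.048,0.089,0.023],[0.008,-0.006,-0.903]],[0.3,[0.048,0.089,0.023],[0.008,-0.006,-0.903]],[0.3,[0.048,0.089,0.023],[0.008,-0.006,-0.903]],[0.3,[0.048,0.089,0.023],[0.008,-0.006,-0.903]],[0.3,[0.048,0.089,0.023],[0.008,-0.006,-0.903]],[0.3,[0.048,0.089,0.023],[0.008,-0.006,-0.903]],[0.3,[0.048,0.089,0.023],[0.008,-0.006,-0.903]],[0.3,[0.048,0.089,0.023],[0.008,-0.006,-0.903]],[0.3,[0.048,0.089,0.023],[0.008,-0.006,-0.903]],[0.3,[0.048,0.089,0.023],[0.008,-0.006,-0.903]],[0.3,[0.048,0.089,0.023],[0.008,-0.006,-0.903]],[0.3,[0,0,0],[0,0,0]]]}}

```text
time_s: 35.15
position: [602.5, 1.7, 133.5]
tcp_rot: [-0.195, 0.662, 0.702, 0.176]
ft_force: [-0.0, 0.4, -0.3]
grip_width: 25.5
finger_force: 0.0
```

```bash
python3 gh.py 5 0; python3 fd.py | tail -2
```

```text
t 35.15 pos [602.5   1.7 133.5] F [-0.   0.4 -0.3] M [-0.56 -0.01 -0.06] w 25.5 ff 0.0 q [-0.39  0.69  0.86  1.72 -0.98  1.42  0.88]
5 rows [-0.007, 0.005, 0.178] [-0.009, -0.004, 0.003] max 0.18 0.18 0.01
deck pos [-30.6  -52.19  62.34] F deck [ 0.2  0.  -0.5] M tool [-0.02 -0.56  0.07] F tool [ 0.2 -0.   0.5]
psi [0.007  0.0192 1.5643] grip 0.0
```

Request:
{"api": "send_rows", "payload": {"targets": [[0.3,[-0.007,0.005,0.175],[-0.009,-0.004,0.003]],[0.3,[-0.007,0.005,0.175],[-0.009,-0.004,0.003]],[0.3,[-0.007,0.005,0.175],[-0.009,-0.004,0.003]],[0.3,[-0.007,0.005,0.175],[-0.009,-0.004,0.003]],[0.3,[-0.007,0.005,0.175],[-0.009,-0.004,0.003]],[0.3,[0,0,0],[0,0,0]],[0,[0,0,0],[0,0,0]],[0,[0,0,0],[0,0,0]],[0,[0,0,0],[0,0,0]]], "squeeze": 60}}

```text
time_s: 36.05
position: [602.1, 21.6, 95.3]
tcp_rot: [-0.192, 0.664, 0.701, 0.177]
ft_force: [0.3, 1.1, -1.8]
grip_width: 10.7
finger_force: 60.3
```

```bash
python3 fd.py | tail -2
```

```text
deck pos [-32.44 -52.74  19.26] F deck [ 0.1 -0.4 -2.1] M tool [-0.05 -0.52  0.08] F tool [0.1 0.4 2.1]
psi [0.0039 0.0105 1.5672] grip 60.29741048812866
```

Request:
{"api": "send_rows", "payload": {"targets": [[0,[0,0.03,0.005],[0,0,0]],[0,[0,0.03,0],[0,0,0]],[0,[0,0.03,0],[0,0,0]]]}}

```text
time_s: 36.35
position: [606.1, 21.9, 95.0]
tcp_rot: [-0.192, 0.664, 0.701, 0.177]
ft_force: [-1.6, -0.1, 0.7]
grip_width: 10.9
finger_force: 60.6
```

```bash
python3 fd.py | tail -2
```

```text
deck pos [-32.47 -56.81  18.96] F deck [0.3 1.6 0.7] M tool [ 0.46 -0.4   0.09] F tool [ 0.3 -1.6 -0.6]
psi [0.0046 0.0116 1.5675] grip 60.579246282577515
```

The drag is now 1.6 N. I check the play sideways while the gauge is still under the bush.

Request:
{"api": "send_rows", "payload": {"targets": [[0,[0.04,0,0],[0,0,0]],[0,[0,0,0],[0,0,0]]]}}

```text
time_s: 36.55
position: [606.5, 22.3, 95.3]
tcp_rot: [-0.19, 0.664, 0.701, 0.176]
ft_force: [-0.1, -3.4, -2.3]
grip_width: 10.7
finger_force: 60.4
```

```bash
python3 fd.py | tail -2
```

```text
deck pos [-31.99 -57.21  19.06] F deck [-4.1  0.3 -0.3] M tool [ 0.11 -1.47 -0.2 ] F tool [-4.1 -0.3  0.3]
psi [0.0063 0.0074 1.5675] grip 60.38336992263794
```

Request:
{"api": "send_rows", "payload": {"targets": [[0,[-0.08,0,0],[0,0,0]],[0,[0,0,0],[0,0,0]]]}}

```text
time_s: 36.75
position: [606.6, 21.9, 95.0]
tcp_rot: [-0.193, 0.663, 0.701, 0.178]
ft_force: [-2.2, 0.7, 5.3]
grip_width: 10.5
finger_force: 61.0
```

```bash
python3 fd.py | tail -2
```

```text
deck pos [-32.49 -57.3   18.99] F deck [3.4 2.2 4.2] M tool [0.41 0.35 0.08] F tool [ 3.4 -2.2 -4.2]
psi [7.0000e-04 1.4600e-02 1.5667e+00] grip 60.95387399196625
```

Request:
{"api": "send_rows", "payload": {"targets": [[0,[0.04,0,0],[0,0,0]],[0,[0,0,0],[0,0,0]]]}}

```text
time_s: 36.95
position: [606.6, 22.0, 95.0]
tcp_rot: [-0.191, 0.664, 0.701, 0.177]
ft_force: [-1.5, -0.8, 2.0]
grip_width: 10.5
finger_force: 60.8
```

```bash
python3 fd.py | tail -2
```

```text
deck pos [-32.39 -57.27  18.93] F deck [0.4 1.5 2.1] M tool [ 0.23 -0.52  0.04] F tool [ 0.4 -1.5 -2.1]
psi [0.0041 0.0103 1.567 ] grip 60.77289819717407
```

Request:
{"api": "send_rows", "payload": {"targets": [[0,[0.02,0,0],[0,0,0]],[0,[0,0,0],[0,0,0]]]}}

```text
time_s: 37.15
position: [606.6, 22.1, 95.1]
tcp_rot: [-0.191, 0.664, 0.701, 0.177]
ft_force: [0.0, -1.8, -0.2]
grip_width: 11.1
finger_force: 60.7
```

```bash
python3 fd.py | tail -2
```

```text
deck pos [-32.26 -57.32  18.96] F deck [-1.7  0.   0.8] M tool [ 0.03 -1.04 -0.02] F tool [-1.7 -0.1 -0.8]
psi [0.005  0.0087 1.5675] grip 60.652302503585815
```

Request:
{"api": "send_rows", "payload": {"targets": [[0,[0.02,0,0],[0,0,0]],[0,[0,0,0],[0,0,0]]]}}

```text
time_s: 37.35
position: [606.6, 22.4, 95.3]
tcp_rot: [-0.19, 0.664, 0.701, 0.176]
ft_force: [-0.3, -5.0, -1.3]
grip_width: 10.7
finger_force: 60.6
```

```bash
python3 fd.py | tail -2
```

```text
deck pos [-31.97 -57.32  19.03] F deck [-4.9  0.5  1.4] M tool [-0.1  -1.76 -0.13] F tool [-4.9 -0.6 -1.4]
psi [0.006  0.0074 1.5676] grip 60.58408498764038
```

Request:
{"api": "send_rows", "payload": {"targets": [[0,[0.04,0,0],[0,0,0]],[0,[0,0,0],[0,0,0]]]}}

```text
time_s: 37.55
position: [606.6, 22.6, 95.6]
tcp_rot: [-0.189, 0.665, 0.701, 0.175]
ft_force: [1.1, -6.5, -4.0]
grip_width: 10.8
finger_force: 60.5
```

```bash
python3 fd.py | tail -2
```

```text
deck pos [-31.62 -57.31  19.17] F deck [-7.7 -0.8 -0.2] M tool [-0.3  -2.47 -0.32] F tool [-7.7  0.8  0.2]
psi [0.0081 0.0043 1.5682] grip 60.4563707113266
```

Request:
{"api": "send_rows", "payload": {"targets": [[0,[-0.08,0,0],[0,0,0]],[0,[0,0,0],[0,0,0]]]}}

```text
time_s: 37.75
position: [606.6, 22.2, 95.1]
tcp_rot: [-0.192, 0.664, 0.701, 0.177]
ft_force: [-0.2, -2.7, 1.6]
grip_width: 10.5
finger_force: 60.8
```

```bash
python3 fd.py | tail -2
```

```text
deck pos [-32.26 -57.3   18.94] F deck [-1.5  0.3  2.7] M tool [-0.04 -0.91 -0.05] F tool [-1.5 -0.3 -2.7]
psi [0.0031 0.0113 1.5675] grip 60.787174701690674
```

The force against displacement is linear at about 0.1 mm/N with no dead zone, so there is no noticeable play. I draw the gauge out along the rail.

Request:
{"api": "send_rows", "payload": {"targets": [[0,[-0.02,0.06,0],[0,0,0]],[0,[0,0.1,0],[0,0,0]],[0,[0,0.1,0],[0,0,0]],[0,[0,0.1,0],[0,0,0]],[0,[0,0.1,0],[0,0,0]],[0,[0,0.1,0],[0,0,0]]]}}

```text
time_s: 38.35
position: [632.8, 23.3, 95.0]
tcp_rot: [-0.194, 0.663, 0.701, 0.176]
ft_force: [-4.9, -3.4, 7.3]
grip_width: 10.8
finger_force: 61.4
```

```bash
python3 fd.py | tail -2
```

```text
deck pos [-32.41 -83.49  18.94] F deck [0.9 5.1 7.9] M tool [ 1.19 -0.41  0.04] F tool [ 1.  -5.2 -7.8]
psi [0.005  0.0162 1.5679] grip 61.371780037879944
```

Request:
{"api": "send_rows", "payload": {"targets": [[0,[0,0.1,0.01],[0,0,0]],[0,[0,0.1,0],[0,0,0]],[0,[0,0.1,0],[0,0,0]],[0,[0,0.1,0],[0,0,0]],[0,[0,0.1,0],[0,0,0]],[0,[0,0.1,0],[0,0,0]]]}}

```text
time_s: 38.95
position: [662.1, 24.8, 95.0]
tcp_rot: [-0.195, 0.663, 0.701, 0.176]
ft_force: [-8.2, -3.7, 9.0]
grip_width: 11.0
finger_force: 61.9
```

```bash
python3 fd.py | tail -2
```

```text
deck pos [ -32.36 -112.88   18.92] F deck [1.7 8.3 9.4] M tool [ 1.64 -0.17  0.06] F tool [ 1.8 -8.5 -9.3]
psi [0.0055 0.0172 1.5681] grip 61.86620235443115
```

Request:
{"api": "send_rows", "payload": {"targets": [[0,[0,0.1,-0.03],[0,0,0]],[0,[0,0.1,0],[0,0,0]],[0,[0,0.1,0],[0,0,0]],[0,[0,0.1,0],[0,0,0]],[0,[0,0.1,0],[0,0,0]],[0,[0,0.08,0],[0,0,0]],[0,[0,0,0],[0,0,0]]]}}

```text
time_s: 39.65
position: [693.4, 26.3, 95.0]
tcp_rot: [-0.193, 0.663, 0.701, 0.177]
ft_force: [-3.8, -1.6, 5.4]
grip_width: 10.7
finger_force: 61.2
```

```bash
python3 fd.py | tail -2
```

```text
deck pos [ -32.32 -144.15   18.91] F deck [1.4 3.9 5.4] M tool [ 0.75 -0.28  0.07] F tool [ 1.5 -3.9 -5.4]
psi [0.004  0.0132 1.5667] grip 61.16339921951294
```

Clear of the bush with only a light drag. I lift the gauge off and carry it back to the tray.

Request:
{"api": "send_rows", "payload": {"targets": [[0,[0,0,-0.1],[0,0,0]],[0,[0,0,-0.4],[0,0,0]],[0,[0,0,-0.6],[0,0,0]],[0,[0,0,-0.5],[0,0,0]],[0,[0,0,0],[0,0,0]]]}}

```text
time_s: 40.15
position: [698.2, -19.0, 168.0]
tcp_rot: [-0.187, 0.665, 0.701, 0.178]
ft_force: [0.0, -0.2, -1.3]
grip_width: 10.8
finger_force: 60.3
```

```bash
python3 gof.py 16 1.5708 .064 455.5 -267 125; python3 fd.py | tail -2
```

```text
t 40.15 pos [698.2 -19.  168. ] F [ 0.  -0.2 -1.3] M [-0.7  -0.13  0.  ] w 10.8 ff 60.3 q [-0.29  0.79  0.84  1.44 -1.    1.53  0.77]
16 rows [-0.299, -0.321, -0.029] [0.002, -0.218, -0.005] max 0.32 0.44 0.22
deck pos [ -35.25 -146.82  104.85] F deck [-0.8 -0.  -1. ] M tool [-0.08 -0.71 -0.05] F tool [-0.8  0.   1. ]
psi [1.2000e-03 7.0000e-04 1.5669e+00] grip 60.261250734329224
```

Request:
{"api": "send_rows", "payload": {"targets": [[0,[-0.299,-0.321,-0.029],[0,-0.218,-0.005]],[0,[-0.299,-0.321,-0.029],[0,-0.218,-0.005]],[0,[-0.299,-0.321,-0.029],[0,-0.218,-0.005]],[0,[-0.299,-0.321,-0.029],[0,-0.218,-0.005]],[0,[-0.299,-0.321,-0.029],[0,-0.218,-0.005]],[0,[-0.299,-0.321,-0.029],[0,-0.218,-0.005]],[0,[-0.299,-0.321,-0.029],[0,-0.218,-0.005]],[0,[-0.299,-0.321,-0.029],[0,-0.218,-0.005]],[0,[-0.299,-0.321,-0.029],[0,-0.218,-0.005]],[0,[-0.299,-0.321,-0.029],[0,-0.218,-0.005]],[0,[-0.299,-0.321,-0.029],[0,-0.218,-0.005]],[0,[-0.299,-0.321,-0.029],[0,-0.218,-0.005]],[0,[-0.299,-0.321,-0.029],[0,-0.218,-0.005]],[0,[-0.299,-0.321,-0.029],[0,-0.218,-0.005]],[0,[-0.299,-0.321,-0.029],[0,-0.218,-0.005]],[0,[-0.299,-0.321,-0.029],[0,-0.218,-0.005]],[0,[0,0,0],[0,0,0]],[0,[0,0,0],[0,0,0]]]}}

```text
time_s: 41.95
position: [454.5, -262.3, 120.6]
tcp_rot: [-0.003, 0.683, 0.731, 0.001]
ft_force: [0.2, 0.3, -0.9]
grip_width: 11.0
finger_force: 60.3
```

```bash
python3 gof.py 6 1.5708 .064 455.5 -267 28
```

```text
t 41.95 pos [ 454.5 -262.3  120.6] F [ 0.2  0.3 -0.9] M [ 0.03 -0.1  -0.03] w 11.0 ff 60.3 q [-0.43  0.59  1.17  1.97 -0.64  1.03  1.12]
6 rows [-0.017, 0.003, 0.309] [-0.003, -0.007, 0.004] max 0.31 0.31 0.01
```

Request:
{"api": "send_rows", "payload": {"targets": [[0,[-0.017,0.003,0.3],[0,-0.007,0.004]],[0,[-0.017,0.003,0.3],[0,-0.007,0.004]],[0,[-0.017,0.003,0.3],[0,-0.007,0.004]],[0,[-0.017,0.003,0.3],[0,-0.007,0.004]],[0,[-0.017,0.003,0.3],[0,-0.007,0.004]],[0,[-0.017,0.003,0.28],[0,-0.007,0.004]],[0,[0,0,0],[0,0,0]],[0,[0,0,0],[0,0,0]]]}}

```text
time_s: 42.75
position: [454.7, -268.5, 31.7]
tcp_rot: [-0.001, 0.684, 0.729, -0.002]
ft_force: [1.1, 0.0, -1.0]
grip_width: 10.7
finger_force: 60.2
```

```bash
python3 gof.py 6 1.5708 .064 455.5 -267 21
```

```text
t 42.75 pos [ 454.7 -268.5   31.7] F [ 1.1  0.  -1. ] M [-0.03 -0.07 -0.03] w 10.7 ff 60.2 q [-0.31  0.7   1.02  2.02 -0.78  0.88  1.22]
6 rows [0.005, 0.003, 0.036] [-0.004, 0.002, -0.0] max 0.04 0.04 0.0
```

Request:
{"api": "send_rows", "payload": {"targets": [[0,[0.01,0,0.05],[0,0,0]],[0,[0.01,0,0.05],[0,0,0]],[0,[0.01,0,0.05],[0,0,0]],[0,[0,0,0.04],[0,0,0]],[0,[0,0,0],[0,0,0]]]}}

```text
time_s: 43.25
position: [454.7, -266.6, 22.3]
tcp_rot: [-0.001, 0.684, 0.73, -0.002]
ft_force: [0.0, 0.3, -0.8]
grip_width: 10.9
finger_force: 60.3
```

```bash
python3 gof.py 6 1.5708 .064 455.5 -267 21
```

```text
t 43.25 pos [ 454.7 -266.6   22.3] F [ 0.   0.3 -0.8] M [ 0.   -0.08  0.01] w 10.9 ff 60.3 q [-0.3   0.71  1.    2.03 -0.8   0.86  1.23]
6 rows [-0.001, 0.003, 0.004] [-0.004, 0.002, 0.001] max 0.0 0.01 0.0
```

Still free. Two more millimetres, then release.

Request:
{"api": "send_rows", "payload": {"targets": [[0,[0,0,0.02],[0,0,0]],[0,[0,0,0.02],[0,0,0]],[0,[0,0,0],[0,0,0]]]}}

```text
time_s: 43.55
position: [454.7, -266.8, 20.4]
tcp_rot: [-0.001, 0.684, 0.729, -0.002]
ft_force: [-0.3, 0.3, -0.5]
grip_width: 10.6
finger_force: 60.3
```

```bash
python3 gof.py 6 1.5708 .064 455.5 -267 21
```

```text
t 43.55 pos [ 454.7 -266.8   20.4] F [-0.3  0.3 -0.5] M [ 0.04 -0.07 -0.03] w 10.6 ff 60.3 q [-0.3   0.71  1.    2.03 -0.8   0.86  1.23]
6 rows [-0.001, 0.003, -0.002] [-0.004, 0.002, 0.0] max 0.0 0.0 0.0
```

Request:
{"api": "send_rows", "payload": {"targets": [[0,[0,0,0.02],[0,0,0]],[0,[0,0,0.02],[0,0,0]],[0,[0,0,0],[0,0,0]]]}}

```text
time_s: 43.85
position: [454.8, -267.0, 20.1]
tcp_rot: [-0.001, 0.684, 0.729, -0.001]
ft_force: [-3.2, 3.3, 13.9]
grip_width: 11.3
finger_force: 62.5
```

```bash
python3 gof.py 6 1.5708 .064 455.5 -267 21
```

```text
t 43.85 pos [ 454.8 -267.    20.1] F [-3.2  3.3 13.9] M [0.83 0.73 0.01] w 11.3 ff 62.5 q [-0.29  0.71  1.    2.03 -0.8   0.86  1.23]
6 rows [-0.0, 0.002, -0.003] [-0.003, -0.0, -0.0] max 0.0 0.0 0.0
```

Request:
{"api": "send_rows", "payload": {"targets": [[0,[0,0,-0.03],[0,0,0]],[0.28,[0,0,0],[0,0,0]],[0.28,[0,0,0],[0,0,0]],[0.28,[0,0,0],[0,0,0]],[0.28,[0,0,-0.2],[0,0,0]],[0.28,[0,0,-0.5],[0,0,0]],[0.28,[0,0,-0.9],[0,0,0]],[0.28,[0,0,-0.9],[0,0,0]],[0.28,[-0.4,0,-0.5],[0,0,0]],[0.28,[0,0,0],[0,0,0]],[0.28,[0,0,0],[0,0,0]]]}}

```text
time_s: 44.95
position: [456.4, -286.6, 170.5]
tcp_rot: [-0.0, 0.684, 0.729, -0.001]
ft_force: [-0.8, 0.8, 0.3]
grip_width: 24.0
finger_force: 0.0
```

Run:
```python
from h import *; from bench import viewer
s=state(); c=viewer.capture('top'); b=viewer.capture('wrist'); np.savez('pics/tE.npz',**c); np.savez('pics/wE.npz',**b)
a=dict(np.load('pics/top0.npz'))['img'].astype(int); t2=dict(np.load('pics/t2.npz'))['img'].astype(int); n=c['img'].astype(int)
# tray as at the start?  hood as when just opened?
print('tray diff',np.abs(a-n)[195:248,296:326].mean(),'hood diff',np.abs(t2-n)[144:188,172:196].mean())
d=np.abs(a-n).sum(2)[195:248,296:326]; print((d>90).sum())
# wrist view: bright bar pixels projected at z=14
g=b['img'].min(2); C=np.array([[455,-267,44],[365,-273,14],[413,-270,14],[413,-310,4],[413,-240,4]]); u=proj(b,C).round().astype(int); print(u.tolist(),[int(g[y,x]) if 0<=x<512 and 0<=y<384 else None for x,y in u])
```

```text
t 44.95 pos [ 456.4 -286.6  170.5] F [-0.8  0.8  0.3] M [ 0.07 -0.02  0.  ] w 24.0 ff 0.0 q [-0.42  0.55  1.23  1.89 -0.58  1.12  1.1 ]
tray diff 15.831027253668763 hood diff 2.3207070707070705
204
[[256, 163], [164, 157], [213, 157], [213, 194], [215, 125]] [178, 168, 167, 100, 124]
```

Run:
```python
from h import *
for n in ('w3','wE'):
    b=dict(np.load(f'pics/{n}.npz')); m=(b['img'].min(2)>145).astype(np.uint8)
    k,l,st,ce=cv2.connectedComponentsWithStats(m); p=proj(b,[[400,-272,14]])[0].round().astype(int); i=l[p[1],p[0]]
    ys,xs=np.nonzero(l==i); r=cv2.minAreaRect(np.c_[xs,ys].astype(np.float32)); q=onplane(b,cv2.boxPoints(r),14); print(n,i,st[i],q[:,:2].round(0).tolist())
```

```text
w3 0 [     0      0    512    384 178719] [[219.0, -133.0], [645.0, -106.0], [764.0, -502.0], [150.0, -550.0]]
wE 2 [ 157  142  113   35 3334] [[358.0, -292.0], [359.0, -258.0], [466.0, -252.0], [469.0, -285.0]]
```

```bash
python3 -c "
from bench import workorder
print(workorder.close_job())"
```

```text
the job is handed in; nothing more can be done
None
```

The job is handed in at about 45 s: the hood sprang open and stayed open, the eccentric nipped the gauge and was eased back about 0.07 rad, the gauge drew out past the bush with at most about 8 N of pull (part of it my own downward press) and no play I could measure, and it now lies flat in its grey tray.

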